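# Lock a leak-test vent valve open with a hairpin spring clip

### The job

Lock the vent valve open before the next test part is fitted: pull its leaning stem by the black knob all the way out to its stop, then take the hairpin spring clip from its low stand and push it sideways over the bared flat neck, between knob and gland, until it snaps past its bulges and is fully home. The neck may stand turned a little either way, so feel for the direction in which the clip slides on and never ram it; let go with the stem still out, and leave the fittings around it where they are.

Things in the scene. Friction and masses are not known exactly. Their poses are not given: they have to be found in the camera images.
- vent_valve: Fixed brass angle-seat valve on a steel foot plate 116 x 150 x 10 mm (x, y, z); origin: centre of the plate's underside, z up. Pipe along y, axis at z = 81. Bonnet, gland and stem lean 30 deg from vertical towards the valve's +y: axis through (0, -32, 81) mm along (0, 0.5, 0.866). Along it from there: bonnet 49 mm across to 90, hexagon 34 wide to 96, round gland 26 wide to its face at 118 mm.
- stem (a joint): How far the stem is pulled out along its axis, m: 0 = in, 0.0095 = fully out, hard stop; a seal holds it where it is left, moving it takes about 5 N. Gap between gland face and knob: 2 mm in, 11.5 mm out; the clip is 7 mm thick. The neck in the gap is a flat tongue 8 x 22 mm, so the clip slides on only along its long side. Facing rims of gland and knob are bevelled about 2 mm.
- neck (a point): Point on the stem's axis 5.75 mm below the knob's underside, in mid-gap when fully out. z points outwards along the stem, x is the valve's x. The flat neck's long side lies at an unknown fixed angle, up to 0.5 rad either way from this y axis: find it by touch or from the bar on the knob. Within 0.2 rad of it the clip goes on; beyond 0.3 it jams 5 to 25 mm short of home at over 25 N.
- knob_top (a point): Centre of the top of the stem's black knob (34 mm diameter, 14.5 mm high, ribbed), axes as neck, 20.25 mm out from it. A steel bar 26 x 5 mm across the top, 2 mm proud, runs along the neck's long side. Knob and neck cannot be turned by hand. Fingertips may reach 12 mm below the knob's underside beside the gland.
- clip: Loose hairpin clip of 7 mm round steel wire, 0.07 kg, at first flat on the stand, mouth roughly to the robot's right. Origin under the seat, on the underside; x points out of the mouth, z up. Along x: flared tips at +34 mm (30 free between them), inward bulges at +16 (4.4 free), straight seat 8 mm wide from +11 to -11, waist at -16, closed loop to -74. 44 mm wide.
- stand: Fixed low aluminium bench stand, 120 x 130 mm (x, y), 80 mm high, flat top; origin under its centre, on the worktop.
- clip_seat (a point): Middle of the clip's seat, mid-thickness (3.5 mm above the clip's origin), axes as the clip's. Home when it lies at neck with z axes parallel, its x axis along the neck's long side; either end of that side will do. Pushing the bulges over the neck takes 8 to 20 N about 28 mm before home, then about 5 N, then they snap shut and the waist stops it hard 1 to 3 mm past home.
- clip_tab (a point): Grip point on the clip's black upright tab, a block 14 x 14 mm (x, y) standing from the loop to 42 mm above the clip's underside; the point is on the tab's axis, at clip x = -59 mm, 30 mm above the underside.
- leg_l (a joint): Spread of the clip's left (+y) leg, rad: 0 = shut, about 0.035 while its bulge rides on the neck's flats, 0.044 = hard limit. Below 0.025 when snapped home.
- leg_r (a joint): Spread of the clip's right (-y) leg, as for the left.
- tee_brass: Bystander, loose: small brass tee fitting 22 x 52 x 35 mm, origin under its centre.
- coupler: Bystander, loose: upright brass and steel coupler, 22 mm diameter, 60 mm high, origin under its centre.

How it is judged:
By the outcome, as a careful person would: the job done as asked, in the order asked, and still so for the second after the job is handed in, with the robot touching nothing.
It also fails if it takes over 69 s, if anything falls off the work surface, if the arm or the gripper's body presses on something with over 40 N, if the wrist force passes 120 N, or if a joint passes its speed limit or range.

### The arm

A 6-joint arm with a two-finger parallel gripper is mounted at the origin on the work surface; the furniture and walls round the work are solid. World frame = base frame: x ahead of the robot, y to its left, z up, the work surface at z = 0. Lengths are in m, angles in rad, forces in N, time in s.
With the tool pointing down it reaches from about 0.425 to 0.95 m from the base axis. Payload 3.5 kg.
Tool frame: the origin (TCP) lies on the centre line of the jaws, within the pads' length; the fingertips stand 11 mm ahead of it and the grasp point (between the pads) lies 8 mm behind it; x points along the fingers, y is the direction in which the jaws open and shut, and the axes are right-handed (so a half turn about x gives the same grasp; the last joint's range is limited). The gripper opens to 85 mm and grips with 20 to 120 N. Pads are 22 mm wide; open, the fingers measure 114 mm over their backs; the gripper's body (76 mm by 85 mm) begins 54 mm behind the grasp point. The pads swing forward as they close: fully open they stand 13 mm farther back than shut.
Start: joints at [1.04, 0.286, 1.577, -0, 1.279, -0.15], TCP at [0.251, 0.627, 0.242] pointing down, gripper open.
Joint ranges: [-2.77, 2.77], [-0.9, 2.22], [0.21, 2.48], [-1.53, 4.67], [0.24, 2.81], [-2.84, 2.84]. Speed limits (rad/s): [2.79, 2.79, 3.14, 3.14, 3.14, 3.14].

### API

Orientations are given as a unit quaternion [x, y, z, w].
In Python, from plant import ctrl gives the robot as it stands. The module is installed in compiled form; this text tells all that it offers.
- The arm moves only by the tool drive_tool, never from a script. Its argument "series" is a list of rows, each a list of 2 entries, a list of its own where there are three numbers: the shift along the tool's x, y, z in units of 50 mm (1.0 is 50 mm), then the turn, a rotation vector about the tool's x, y, z in degrees. A call has 1 to 5 rows; each row shifts and turns the pose as measured when the row begins, along the tool's axes as they then stand; what a row does not reach is not made up. A row lasts 1/10 s, in which the tool goes at most 50 mm and 8.59 degrees, less where a joint would pass 70% of its speed; a pose out of reach is approached as far as the arm can. A call is refused whole if a number of a shift passes 1 or a number of a turn 8.59, either way. A call with a gripper value outside its range is refused whole. "grip" is the gripper's target within -1 to 1 (fully open at 1, half-way at 0, shut at -1), set as the call begins (left out, the last holds). The fingers move at their own pace and stop on an object; "newtons" is the grip in N (left out, the last holds). Time passes only in rows, so rows that do not move let the fingers close. It gives the time, the measured TCP pose, the force and the opening at its end, in the units of the state.
- ctrl.get_state(): the state, without advancing time (a new reading comes with each control period).
- ctrl.read_camera(name): name is "side" or "top"; returns a dict with "img" (384x512x3 uint8, red, green, blue), "camera_matrix" (3x3 intrinsics, pixels), "R" (3x3) and "t" (3): a world point X has camera coordinates R X + t. Camera axes: x right, y down, z forward; pixel columns grow to the right and rows downward; lengths in m; the calibration is good to about 2 mm. A picture is of the moment at which its call begins. There is no depth.
- ctrl.sign_off(): hands the job in, once; it reports no verdict.
The state is a dict: "time": time; "qpos": joint angles; "dq": joint speeds; "joint_efforts": joint torques, N m; "eef_pos": TCP position; "tcp_rot": TCP orientation; "contact_force": force on the tool from outside, world axes, zero at the start; "wrist_torque": the same for the moment, N m; "opening": opening from 0.0 (shut) to 1.0 (fully open).
Only numpy, scipy, OpenCV 4.12 (cv2) and the standard library are available. Lean on these libraries where they do the work, as an engineer would, in place of code of your own. Each camera call takes 0.05 s, during which the arm holds its last target.

## Working session

There is one attempt and no reset: what is moved stays moved. The work goes in short steps, Python scripts to look and compute and a tool call to move; the robot and the scene stay as the last step left them, time stands still between calls to the robot, and variables do not carry over. Pictures are saved under pics/ and viewed, and the job is handed in when it is done.

Besides the shell and the picture viewer there is one more tool, called as a command line: name --argument value ..., lists and objects as JSON in quotes. drive_tool: Moves the arm, as the interface text tells. Its arguments: {"type":"object","properties":{"series":{"type":"array"},"grip":{"type":"number"},"newtons":{"type":"number"}},"required":["series"]}

```bash
mkdir -p pics; ls; python3 - <<'E'
from plant import ctrl
import cv2,numpy as np
s=ctrl.get_state()
for k,v in s.items(): print(k,np.round(v,4))
for n in("side","top"):
    c=ctrl.read_camera(n)
    cv2.imwrite(f"pics/{n}0.png",c["img"][:,:,::-1])
    print(n,c["camera_matrix"],c["R"],c["t"], -c["R"].T@c["t"])
E
```

```text
pics
time 0.0
qpos [ 1.04    0.2872  1.5782 -0.      1.2786 -0.15  ]
dq [ 0.0003  0.0007 -0.001  -0.0002 -0.0011  0.0022]
joint_efforts [ 1.30000e-03 -4.05986e+01 -2.92621e+01 -1.00000e-04  5.80000e-03
 -0.00000e+00]
eef_pos [0.2505 0.6261 0.2409]
tcp_rot [ 0.133   0.6946 -0.1346  0.694 ]
contact_force [ 0.2622  0.0865 -1.2066]
wrist_torque [-0.0045 -0.0066 -0.0293]
opening 1.0025
side [[402.83985866   0.         250.20079569]
 [  0.         402.83985866 190.12162074]
 [  0.           0.           1.        ]] [[-0.96133397 -0.27495995  0.01529812]
 [-0.1487388   0.47167411 -0.86913768]
 [ 0.23176233 -0.837807   -0.49433355]] [0.56258867 0.19051158 0.8312152 ] [0.37652769 0.76122789 0.56787181]
top [[423.78574214   0.         251.51841942]
 [  0.         423.78574214 195.50808346]
 [  0.           0.           1.        ]] [[ 0.0269469  -0.99963072  0.00350591]
 [-0.9983836  -0.02708851 -0.04996403]
 [ 0.05004055 -0.00215386 -0.99874486]] [0.02632187 0.60471759 1.0901298 ] [0.54848013 0.04504104 1.11888339]
```

```bash
python3 - <<'E'
import cv2
for n in("side","top"):
    i=cv2.imread(f"pics/{n}0.png"); cv2.imwrite(f"pics/{n}0b.png",cv2.resize(i,(800,600),interpolation=cv2.INTER_CUBIC))
E
```

```text
(no output)
```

View pics/side0b.png

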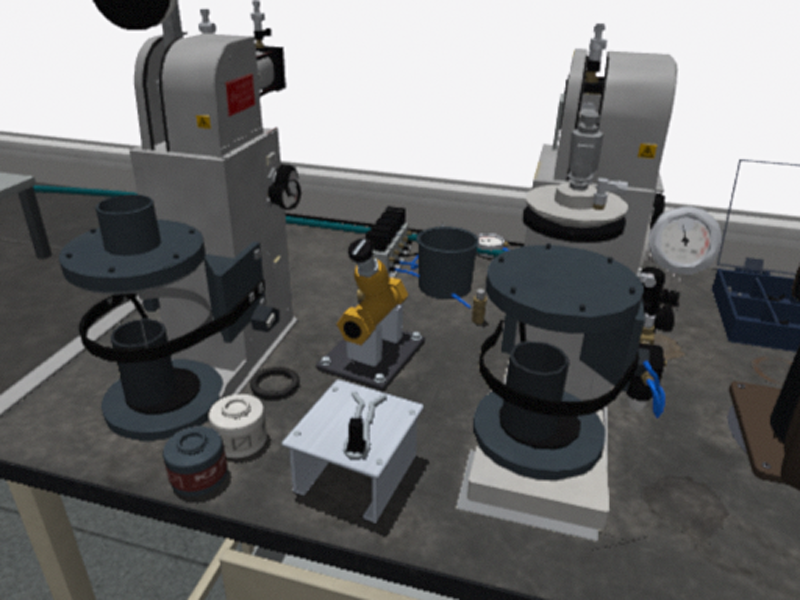

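View pics/top0b.png

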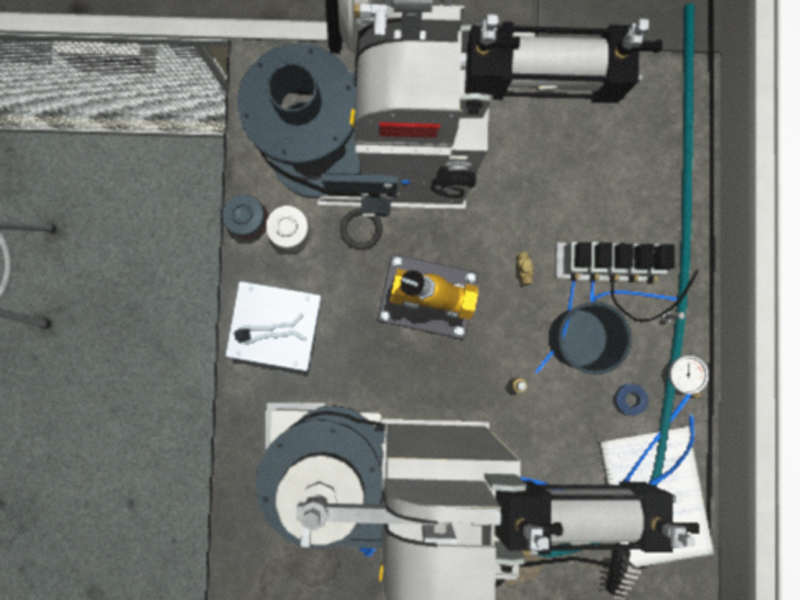

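```bash
cat > h.py <<'E'
import numpy as np,cv2
from plant import ctrl
def cam(n): 
    c=ctrl.read_camera(n); return c
def proj(c,X):
    p=c["R"]@np.array(X,float)+c["t"]; p=c["camera_matrix"]@p; return p[:2]/p[2]
def ray(c,uv):
    d=c["R"].T@np.linalg.solve(c["camera_matrix"],[uv[0],uv[1],1.]); return -c["R"].T@c["t"],d/np.linalg.norm(d)
def onz(c,uv,z):
    o,d=ray(c,uv); return o+d*(z-o[2])/d[2]
def tri(c1,u1,c2,u2):
    o1,d1=ray(c1,u1);o2,d2=ray(c2,u2)
    A=np.stack([d1,-d2],1); s=np.linalg.lstsq(A,o2-o1,rcond=None)[0]
    a,b=o1+s[0]*d1,o2+s[1]*d2
    return (a+b)/2,np.linalg.norm(a-b)
def crop(im,x0,y0,x1,y1,name,k):
    o=cv2.resize(im[y0:y1,x0:x1,::-1],None,fx=k,fy=k,interpolation=cv2.INTER_CUBIC); cv2.imwrite("pics/"+name,o); print(o.shape)
E
python3 - <<'E'
from h import *
T=cam("top");S=cam("side")
import pickle; pickle.dump((T,S),open("cams.pkl","wb"))
print(proj(T,[0,0,0]),proj(S,[0,0,0]))
crop(T["img"],240,150,320,230,"t1.png",7)
crop(S["img"],190,130,290,250,"s1.png",5)
crop(T["img"],135,170,215,245,"t2.png",7)
crop(S["img"],175,230,285,310,"s2.png",7)
E
```

```text
[261.75099161 430.59081468] [522.85358251 282.45108738]
(560, 560, 3)
(600, 500, 3)
(525, 560, 3)
(560, 770, 3)
```

View pics/t1.png

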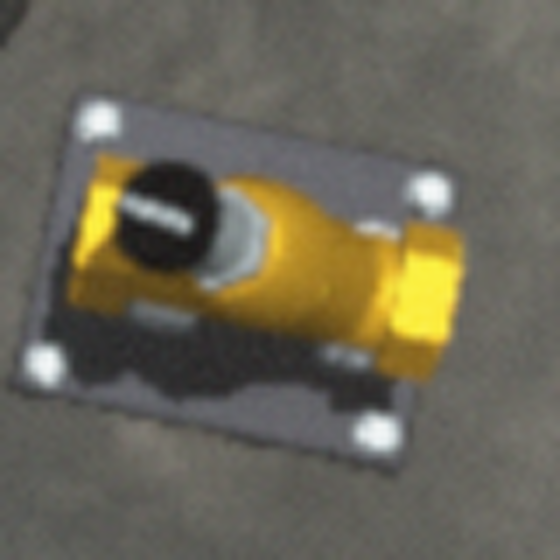

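View pics/s1.png

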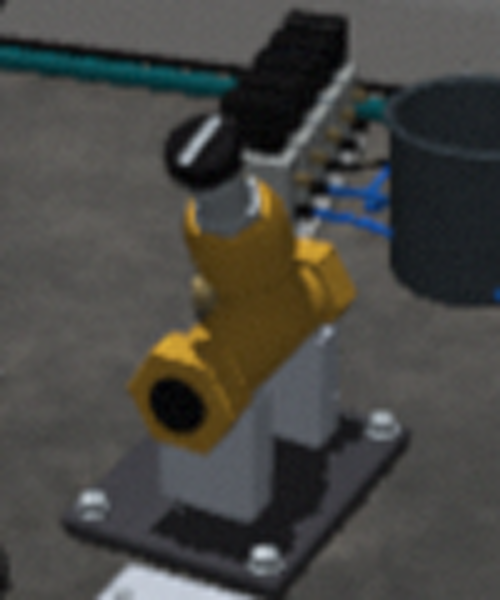

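View pics/t2.png

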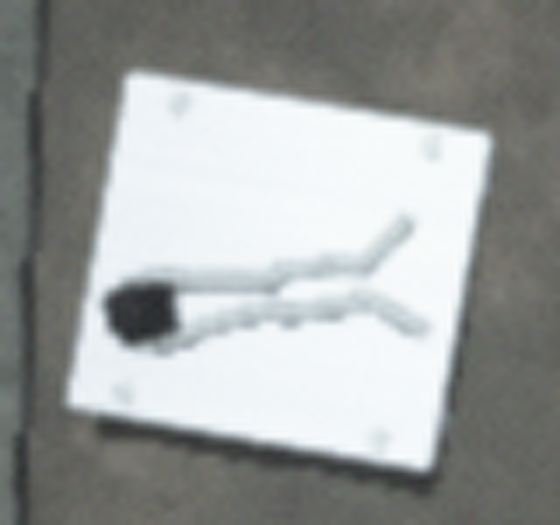

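View pics/s2.png

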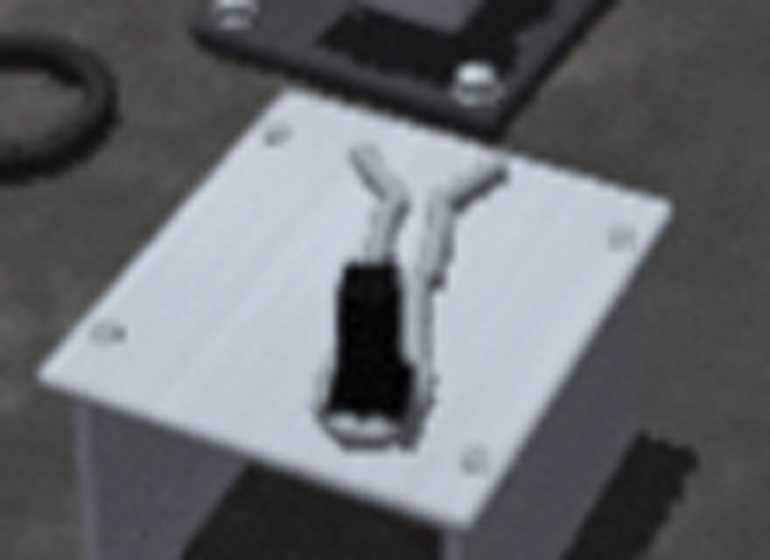

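```bash
python3 - <<'E'
from h import *
import pickle; T,S=pickle.load(open("cams.pkl","rb"))
crop(T["img"],250,165,285,195,"t3.png",20)
crop(S["img"],215,145,250,175,"s3.png",20)
E
```

```text
(600, 700, 3)
(600, 700, 3)
```

View pics/t3.png

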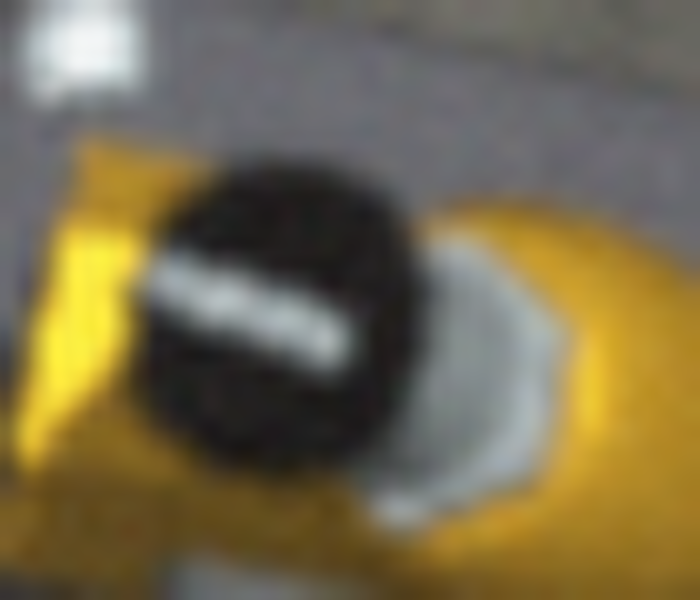

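View pics/s3.png

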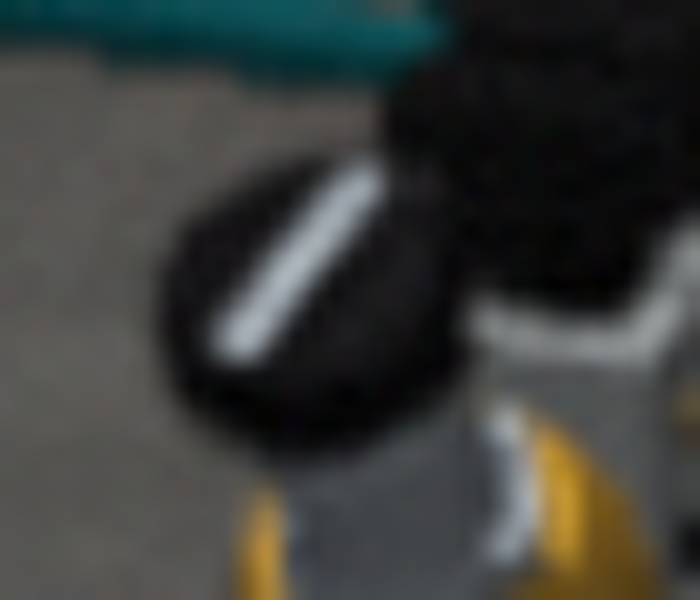

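```bash
cat > fit.py <<'E'
from h import *
import pickle; T,S=pickle.load(open("cams.pkl","rb"))
from scipy.optimize import least_squares
from scipy.spatial.transform import Rotation as Ro
def c2(o,k,u): return (np.array(u)+.5)/k-.5+np.array(o)
ax=np.array([0,.5,.8660254]); ye=np.array([0,.8660254,-.5])
def vpts(p):
    x,y,yaw,al=p[:4]
    c,s=np.cos(yaw),np.sin(yaw)
    R=np.array([[c,-s,0],[s,c,0],[0,0,1]]); o=np.array([x,y,0])
    k=np.array([0,-.032,.081])+ax*(.1345+.002)
    # bar dir: rotate ye by al about ax
    d=Ro.from_rotvec(ax*al).apply(ye)
    f=lambda q:R@np.array(q)+o
    cs=[f([a*.058,b*.075,.01]) for a,b in((1,1),(1,-1),(-1,-1),(-1,1))]
    return cs,f(k+.013*d),f(k-.013*d),R,o
tc=[c2((240,150),7,u) for u in((82,95),(455,172),(400,468),(12,388))]
sc={0:(65,522),3:(272,598),2:(410,432)}
sc={k:c2((190,130),5,u) for k,u in sc.items()}
tb=[c2((250,165),20,u) for u in((152,270),(345,345))]
sb=[c2((215,145),20,u) for u in((230,350),(370,172))]
def res(p):
    cs,a,b,_,_=vpts(p)
    r=[proj(T,cs[i])-tc[i]+p[4:6] for i in range(4)]
    r+=[proj(S,cs[i])-sc[i]+p[6:8] for i in sc]
    r+=[proj(T,a)-tb[0]+p[4:6],proj(T,b)-tb[1]+p[4:6],proj(S,a)-sb[0]+p[6:8],proj(S,b)-sb[1]+p[6:8]]
    return np.concatenate(r+[np.array(p[4:8])])
w=least_squares(res,[.56,0,.1,0,0,0,0,0])
print("valve",w.x.round(4),w.cost); print(res(w.x)[:-4].reshape(-1,2).round(1))
_,a,b,R,o=vpts(w.x)
neck=R@(np.array([0,-.032,.081])+ax*.12375)+o
kt=R@(np.array([0,-.032,.081])+ax*.1345)+o
print("knobtop in",kt.round(4),"neck out",neck.round(4),"axis",(R@ax).round(4))
print("tri bar",tri(T,(tb[0]+tb[1])/2,S,(sb[0]+sb[1])/2),((a+b)/2).round(4))
# clip
tt=[c2((135,170),7,u) for u in((407,222),(425,328))]
st=[c2((175,230),7,u) for u in((360,152),(500,172))]
for i in range(2): print("tip",onz(T,tt[i],.0835).round(4),onz(S,st[i],.0835).round(4), tri(T,tt[i],S,st[i]))
print("tabtop far edge from side", onz(S,c2((175,230),7,(371,266)),.122).round(4))
tab=c2((175,230),7,(373,410)); print("tab bottom front", onz(S,tab,.087).round(4))
for u in((105,300),(180,285),(140,285),(150,345),(110,335)): print("tab top",u,onz(T,c2((135,170),7,u),.122).round(4))
sd=[c2((135,170),7,u) for u in((130,72),(492,132),(435,470),(68,408))]
for u in sd: print("stand",onz(T,u,.08).round(4))
sd=[c2((175,230),7,u) for u in((288,90),(670,208),(465,525),(42,375))]
for u in sd: print("standS",onz(S,u,.08).round(4))
E
python3 fit.py
```

```text
valve [ 0.6215 -0.0141 -0.1871 -0.1844  0.1122 -0.0323  0.2181 -0.1312] 9.163974893563452
[[-1.1 -1.3]
 [ 1.4 -0.2]
 [ 0.1  0.7]
 [-0.5 -0. ]
 [-1.7 -0.6]
 [ 0.7 -1.6]
 [ 0.4 -0.8]
 [ 0.   0.4]
 [ 0.   0.4]
 [ 0.2  1.6]
 [ 0.1  1.6]]
knobtop in [0.628  0.0206 0.1975] neck out [0.627  0.0153 0.1882] axis [0.093  0.4913 0.866 ]
tri bar (array([0.62854041, 0.02127957, 0.20303069]), np.float64(0.0006429890837036545)) [0.6282 0.0216 0.1992]
tip [0.5823 0.1861 0.0835] [0.5827 0.1823 0.0835] (array([0.58188635, 0.18558163, 0.08619445]), np.float64(0.0007411788864299656))
tip [0.5456 0.1785 0.0835] [0.5436 0.1793 0.0835] (array([0.54472066, 0.17843303, 0.08258559]), np.float64(0.0017393677350446446))
tabtop far edge from side [0.5497 0.2686 0.122 ]
tab bottom front [0.5459 0.2796 0.087 ]
tab top (105, 300) [0.5522 0.2812 0.122 ]
tab top (180, 285) [0.5579 0.2562 0.122 ]
tab top (140, 285) [0.5575 0.2696 0.122 ]
tab top (150, 345) [0.5375 0.2655 0.122 ]
tab top (110, 335) [0.5405 0.279  0.122 ]
stand [0.6325 0.2855 0.08  ]
stand [0.6148 0.1578 0.08  ]
stand [0.4962 0.1738 0.08  ]
stand [0.5143 0.3025 0.08  ]
standS [0.6128 0.1575 0.08  ]
standS [0.4967 0.1764 0.08  ]
standS [0.5156 0.3024 0.08  ]
standS [0.6308 0.2848 0.08  ]
```

```bash
python3 - <<'E'
from h import *
import pickle; T,S=pickle.load(open("cams.pkl","rb"))
k=.64
f=lambda a,b:print(a,b,[np.round(v,3) for v in tri(T,np.array(a)*k,S,np.array(b)*k)])
f((320,495),(577,200)) # white disc
f((320,490),(565,275))
f((312,515),(597,50))
f((410,130),(240,93)) # red label other machine
f((297,87),(127,205)) # left cup top
f((360,45),(205,20))
f((365,100),(205,45))
for u in((460,505),(600,530),(610,440)): print(onz(S,np.array(u)*k,0).round(3))
for u in((268,403),(380,418),(490,422),(520,470)): print([onz(T,np.array(u)*k,z).round(3)[:2] for z in (0,.2,.4,.6)])
for u in((675,60),(610,55),(540,150)): print([onz(S,np.array(u)*k,0.5).round(3)])
E
```

```text
(320, 495) (577, 200) [array([0.361, 0.122, 0.338]), np.float64(0.007)]
(320, 490) (565, 275) [array([0.354, 0.131, 0.257]), np.float64(0.005)]
(312, 515) (597, 50) [array([0.37 , 0.115, 0.48 ]), np.float64(0.017)]
(410, 130) (240, 93) [array([0.78 , 0.03 , 0.397]), np.float64(0.001)]
(297, 87) (127, 205) [array([0.865, 0.173, 0.29 ]), np.float64(0.0)]
(360, 45) (205, 20) [array([0.812, 0.073, 0.492]), np.float64(0.039)]
(365, 100) (205, 45) [array([0.791, 0.078, 0.459]), np.float64(0.003)]
[0.433 0.243 0.   ]
[0.277 0.233 0.   ]
[0.264 0.078 0.   ]
[array([0.435, 0.248]), array([0.455, 0.212]), array([0.476, 0.175]), array([0.496, 0.139])]
[array([0.415, 0.059]), array([0.439, 0.057]), array([0.463, 0.054]), array([0.487, 0.052])]
[array([ 0.413, -0.125]), array([ 0.437, -0.095]), array([ 0.462, -0.064]), array([ 0.486, -0.034])]
[array([ 0.335, -0.177]), array([ 0.373, -0.137]), array([ 0.411, -0.098]), array([ 0.449, -0.058])]
[array([0.315, 0.278, 0.5  ])]
[array([0.357, 0.272, 0.5  ])]
[array([0.386, 0.522, 0.5  ])]
```

```bash
python3 - <<'E'
import cv2
i=cv2.imread("pics/side0.png"); cv2.imwrite("pics/sr.png",cv2.resize(i[0:350,290:512],None,fx=2.6,fy=1.7*1,interpolation=cv2.INTER_CUBIC))
i=cv2.imread("pics/top0.png"); cv2.imwrite("pics/tr.png",cv2.resize(i[240:384,130:360],None,fx=3.4,fy=3.4,interpolation=cv2.INTER_CUBIC))
E
```

```text
(no output)
```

View pics/tr.png

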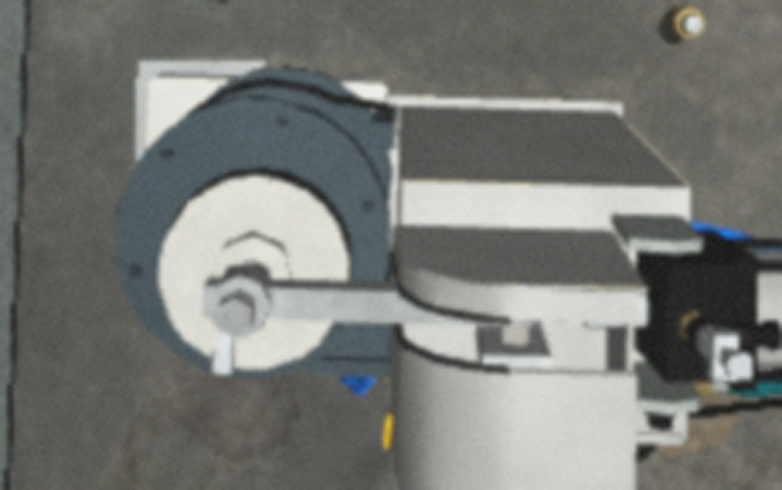

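View pics/sr.png

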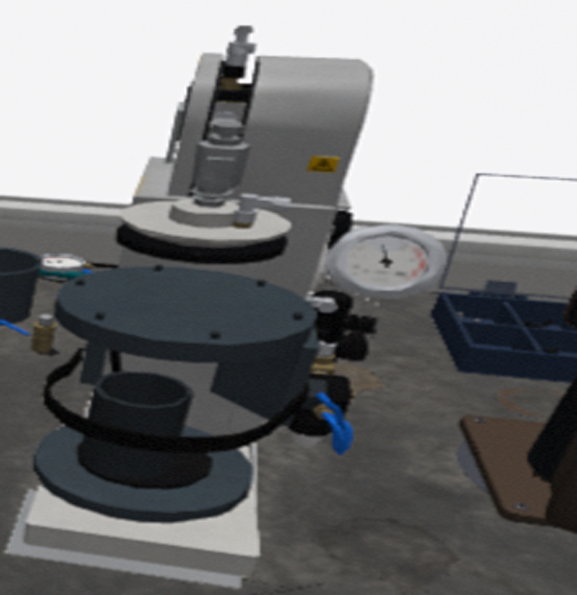

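```bash
cat >> h.py <<'E'
from scipy.spatial.transform import Rotation as Ro
AX=np.array([0.093,0.4913,0.866]); AX/=np.linalg.norm(AX)
KT=np.array([.628,.0208,.199]); NECK=np.array([.627,.0155,.1895])
def st():
    s=ctrl.get_state(); return s,np.array(s["eef_pos"]),Ro.from_quat(s["tcp_rot"])
def frame(xt,yt):
    xt=xt/np.linalg.norm(xt); yt=yt-xt*(xt@yt); yt/=np.linalg.norm(yt)
    return Ro.from_matrix(np.stack([xt,yt,np.cross(xt,yt)],1))
def rel(P,R):
    s,p,r=st()
    d=r.inv().apply(np.array(P)-p)/.05; w=np.degrees((r.inv()*R).as_rotvec())
    return d.round(3),w.round(2)
E
python3 - <<'E'
from h import *
s,p,r=st(); print(r.as_matrix().round(3))
a=np.degrees
for yt in([1,0,0],[-1,0,0],[0,1,0],[0,-1,0]):
    R=frame(-AX,np.array(yt,float)); print(yt,a((r.inv()*R).magnitude()),a((r.inv()*R).as_rotvec()).round(1))
E
```

```text
[[-0.001  0.372  0.928]
 [-0.001  0.928 -0.372]
 [-1.    -0.001 -0.   ]]
[1, 0, 0] 75.00654584087619 [ 67.9 -22.9 -22.1]
[-1, 0, 0] 113.07942871069518 [-107.5   24.3  -25.1]
[0, 1, 0] 37.83319562665887 [-22.9   0.3 -30.1]
[0, -1, 0] 157.3832646110775 [151.8 -41.4  -0.4]
```

drive_tool --series '[[[-0.5,0,0],[0,0,0]],[[-0.5,0,0],[-4.6,0,-6]],[[-0.5,0,0],[-4.6,0,-6]],[[-0.5,0,0],[-4.6,0,-6]],[[-0.5,0,0],[-4.6,0,-6]]]'

```text
time: 0.7
eef_pos: [0.2539, 0.6375, 0.3628]
tcp_rot: [-0.138, 0.721, -0.168, 0.658]
contact_force: [0.4, 0.4, -0.2]
opening: 0.998
```

```bash
cat > log.py <<'E'
from h import *
import json
s,p,r=st()
open("log.jsonl","a").write(json.dumps([list(map(float,s["qpos"])),list(map(float,p)),list(map(float,s["tcp_rot"]))])+"\n")
print(s["time"],np.round(s["qpos"],3),p.round(4),np.round(s["contact_force"],1))
E
echo '[[1.04,0.2872,1.5782,0,1.2786,-0.15],[0.2505,0.6261,0.2409],[0.133,0.6946,-0.1346,0.694]]' > log.jsonl
python3 log.py
```

```text
0.7 [ 1.083  0.496  1.13  -0.121  1.946 -0.463] [0.2539 0.6375 0.3628] [ 0.4  0.4 -0.2]
```

```bash
cat > kin.py <<'E'
from h import *
import json
from scipy.optimize import least_squares
D=[json.loads(l) for l in open("log.jsonl")]
rx,ry,rz=[(lambda a,i=i:Ro.from_rotvec(np.eye(3)[i]*a)) for i in range(3)]
def fk(q,P,full=False):
    h,a1,d,L1,L2,a3,L3=P
    R=rz(q[0]); sh=R.apply([a1,0,h])
    R2=R*ry(q[1]); el=sh+R2.apply([0,d,L1])
    R3=R2*ry(q[2]-np.pi/2) ; w=el+R3.apply([L2,0,a3])  # forearm along x when q3=pi/2? 
    return R,sh,R2,el,R3,w
def fk2(q,P):
    h,a1,d,L1,L2,a3,L3=P
    R=rz(q[0]); sh=R.apply([a1,0,h])
    R=R*ry(q[1]); el=sh+R.apply([0,d,L1])
    R=R*ry(q[2]); w=el+R.apply([a3,0,L2])
    R=R*rz(S4*q[3])*ry(q[4])*rz(S6*q[5])
    t=w+R.apply([0,0,L3])
    return sh,el,w,t,R
def run():
    global S4,S6
    best=None
    for S4 in(1,-1):
      for S6 in(1,-1):
        e=0
        for q,p,qu in D:
            t=fk2(q,[0]*7)[4]; m=t.as_matrix(); Q=Ro.from_quat(qu).as_matrix()
            e+=np.degrees(np.arccos(np.clip(m[:,2]@Q[:,0],-1,1)))
            # const offset about tool axis
        if best is None or e<best[0]: best=(e,S4,S6)
    S4=best[1]; print(best)
    f=lambda P:np.concatenate([fk2(q,P)[3]-np.array(p) for q,p,_ in D]+[0.003*(np.array(P)-[.35,0,.1,.4,.4,0,.25])])
    w=least_squares(f,[.35,0,.1,.4,.4,0,.25]); print(w.x.round(4), np.abs(f(w.x)[:-7]).max())
    return w.x
if __name__=="__main__":
    P=run()
    for q,p,_ in D[-1:]:
        for n,v in zip(("sh","el","w","t"),fk2(q,P)): print(n,v.round(3))
E
python3 kin.py; python3 - <<'E'
from h import *
R=frame(-AX,np.array([0,1.,0]))
print(rel([.45,.35,.45],R)); print(rel(KT+.14*AX,R))
E
```

```text
(np.float64(0.0025924718327377493), 1, -1)
[0.3215 0.0335 0.1009 0.3959 0.5637 0.0609 0.2384] 4.547165354251703e-06
sh [0.016 0.03  0.321]
el [0.015 0.243 0.67 ]
w [0.277 0.738 0.578]
t [0.254 0.638 0.363]
(array([ 0.467, -5.858,  4.118]), array([-3.87, -0.11, -4.57]))
(array([ 4.631, -9.387,  8.438]), array([-3.87, -0.11, -4.57]))
```

drive_tool --series '[[[0.05,-0.6,0.41],[-2,0,-2.3]],[[0.05,-0.6,0.41],[-2,0,-2.3]],[[0.05,-0.6,0.41],[0,0,0]],[[0.05,-0.6,0.41],[0,0,0]],[[0.05,-0.6,0.41],[0,0,0]]]'

```text
time: 1.2
eef_pos: [0.3614, 0.5014, 0.406]
tcp_rot: [-0.199, 0.721, -0.168, 0.642]
contact_force: [-0.2, -0.1, 0.4]
opening: 0.998
```

```bash
python3 log.py; python3 kin.py;
```

```text
1.2 [ 0.878  0.351  1.263 -0.275  1.993 -0.792] [0.3614 0.5014 0.406 ] [-0.2 -0.1  0.4]
(np.float64(0.0025924718327377493), 1, -1)
[2.410e-01 2.000e-04 1.009e-01 4.428e-01 5.725e-01 2.100e-02 2.384e-01] 1.922700411394196e-05
sh [0.    0.    0.241]
el [0.02  0.182 0.657]
w [0.384 0.621 0.611]
t [0.361 0.501 0.406]
```

```bash
cat >> kin.py <<'E'
def ik(p,R,P,q0):
    def f(q):
        sh,el,w,t,Rr=fk2(q,P)
        Z=Rr.as_matrix(); Q=R.as_matrix()
        # tool y radial when q6: tool frame = [z, ?]
        return np.concatenate([t-p,0.3*(Z[:,2]-Q[:,0]),0.3*((Rr*OFF).as_matrix()[:,1]-Q[:,1])])
    return least_squares(f,q0)
def off(P):
    global OFF
    q,p,qu=D[-1]; OFF=fk2(q,P)[4].inv()*Ro.from_quat(qu); return OFF
E
cat > chk.py <<'E'
import kin; from kin import *
P=run(); off(P)
def show(p,R,q0):
    w=ik(p,R,P,q0); q=w.x; kin_=fk2(q,P); print("cost",w.cost,"q",q.round(2)); print("  el",kin_[1].round(3),"w",kin_[2].round(3),"t",kin_[3].round(3))
    for a in(.3,.5,.7): print("    fore",(kin_[1]+(kin_[2]-kin_[1])*a).round(3))
    return q
q0=D[-1][0]
R=frame(-AX,np.array([0,1.,0]))
for k in(.14,.08,-.012): q0=show(KT+k*AX,R,q0)
E
python3 chk.py
```

```text
(np.float64(0.0025924718327377493), 1, -1)
[2.410e-01 2.000e-04 1.009e-01 4.428e-01 5.725e-01 2.100e-02 2.384e-01] 1.922700411394196e-05
cost 1.8936522678498253e-23 q [ 0.16  0.3   1.48 -0.49  1.56 -0.2 ]
  el [0.114 0.12  0.664] w [0.663 0.207 0.527] t [0.641 0.09  0.32 ]
    fore [0.279 0.146 0.623]
    fore [0.389 0.163 0.595]
    fore [0.498 0.181 0.568]
cost 4.305084095284084e-21 q [ 0.11  0.3   1.57 -0.5   1.46 -0.21]
  el [0.12  0.115 0.664] w [0.658 0.177 0.475] t [0.635 0.06  0.268]
    fore [0.281 0.134 0.607]
    fore [0.389 0.146 0.569]
    fore [0.496 0.159 0.531]
cost 4.015087626663689e-18 q [ 0.05  0.34  1.68 -0.53  1.3  -0.22]
  el [0.141 0.108 0.659] w [0.649 0.132 0.395] t [0.627 0.015 0.189]
    fore [0.294 0.115 0.58 ]
    fore [0.395 0.12  0.527]
    fore [0.497 0.125 0.474]
```

```bash
python3 - <<'E'
from h import *
import pickle; T,S=pickle.load(open("cams.pkl","rb"))
f=lambda a,b:print(a,b,[np.round(v,3) for v in tri(T,(130+a[0]/3.4,240+a[1]/3.4),S,(290+b[0]/2.6,b[1]/1.7))])
f((238,300),(228,115)); f((238,300),(222,170)); f((255,270),(205,215))
f((400,340),(330,62)); f((400,250),(240,70)); f((400,230),(205,60))
f((740,362),(242,35)); f((700,335),(242,35))
E
```

```text
(238, 300) (228, 115) [array([0.364, 0.12 , 0.432]), np.float64(0.008)]
(238, 300) (222, 170) [array([0.356, 0.125, 0.385]), np.float64(0.001)]
(255, 270) (205, 215) [array([0.36 , 0.122, 0.341]), np.float64(0.002)]
(400, 340) (330, 62) [array([0.333, 0.045, 0.462]), np.float64(0.053)]
(400, 250) (240, 70) [array([0.378, 0.044, 0.454]), np.float64(0.041)]
(400, 230) (205, 60) [array([0.395, 0.044, 0.463]), np.float64(0.029)]
(740, 362) (242, 35) [array([ 0.359, -0.107,  0.473]), np.float64(0.001)]
(700, 335) (242, 35) [array([ 0.364, -0.089,  0.473]), np.float64(0.01)]
```

```bash
python3 - <<'E'
from h import *
R=frame(-AX,np.array([0,1.,0]))
print(rel(KT+.10*AX,R))
E
```

```text
(array([ 5.88 , -6.659,  5.641]), array([ 1.05, -0.18,  0.74]))
```

drive_tool --series '[[[0.5,-0.6,0.5],[0,0,0]],[[0.5,-0.6,0.5],[0,0,0]],[[0.5,-0.6,0.5],[0,0,0]],[[0.5,-0.6,0.5],[0,0,0]],[[0.5,-0.6,0.5],[0,0,0]]]'

```text
time: 1.7
eef_pos: [0.4888, 0.3051, 0.3595]
tcp_rot: [-0.198, 0.719, -0.165, 0.645]
contact_force: [-0.4, -0.0, -0.0]
opening: 1.004
```

drive_tool --series '[[[0.5,-0.6,0.5],[0,0,0]],[[0.5,-0.6,0.5],[0,0,0]],[[0.5,-0.6,0.5],[0,0,0]],[[0.3,-0.3,0.3],[0,0,0]],[[0,0,0],[0,0,0]]]'

```text
time: 2.2
eef_pos: [0.5815, 0.1596, 0.3187]
tcp_rot: [-0.197, 0.721, -0.167, 0.643]
contact_force: [-0.1, 0.6, 1.2]
opening: 1.0
```

```bash
python3 log.py; python3 kin.py; python3 - <<'E'
from h import *
R=frame(-AX,np.array([0,1.,0]))
print(rel(KT+.10*AX,R)); print(rel(KT+.05*AX,R))
E
```

```text
2.2 [ 0.28   0.237  1.557 -0.47   1.604 -1.289] [0.5815 0.1596 0.3187] [-0.1  0.6  1.2]
(np.float64(0.0025924718327377493), 1, -1)
[2.407e-01 1.000e-04 1.009e-01 4.428e-01 5.725e-01 2.080e-02 2.384e-01] 1.1539000892124562e-05
sh [0.    0.    0.241]
el [0.072 0.126 0.671]
w [0.604 0.279 0.524]
t [0.582 0.16  0.319]
(array([ 1.359, -1.305,  1.163]), array([ 0.93, -0.19,  0.5 ]))
(array([ 2.359, -1.296,  1.167]), array([ 0.93, -0.19,  0.5 ]))
```

drive_tool --series '[[[0.4,-0.4,0.36],[0.5,0,0.3]],[[0.4,-0.4,0.36],[0.3,0,0.2]],[[0.4,-0.4,0.36],[0,0,0]],[[0.2,-0.2,0.2],[0,0,0]],[[0,0,0],[0,0,0]]]'

```text
time: 2.7
eef_pos: [0.6433, 0.0656, 0.2845]
tcp_rot: [-0.189, 0.721, -0.167, 0.645]
contact_force: [-0.1, -1.2, -1.2]
opening: 1.002
```

```bash
python3 log.py;  python3 - <<'E'
from h import *
R=frame(-AX,np.array([0,1.,0]))
print(rel(KT+.10*AX,R)); print(rel(KT+.05*AX,R))
T=cam("top");S=cam("side")
crop(T["img"],200,110,330,210,"t4.png",6)
crop(S["img"],140,50,290,200,"s4.png",4)
E
```

```text
2.7 [ 0.12   0.313  1.525 -0.495  1.49  -1.395] [0.6433 0.0656 0.2845] [-0.1 -1.2 -1.2]
(array([-0.049,  0.071, -0.122]), array([ 0.27, -0.13, -0.2 ]))
(array([ 0.951,  0.068, -0.12 ]), array([ 0.27, -0.13, -0.2 ]))
(600, 780, 3)
(600, 600, 3)
```

View pics/s4.png

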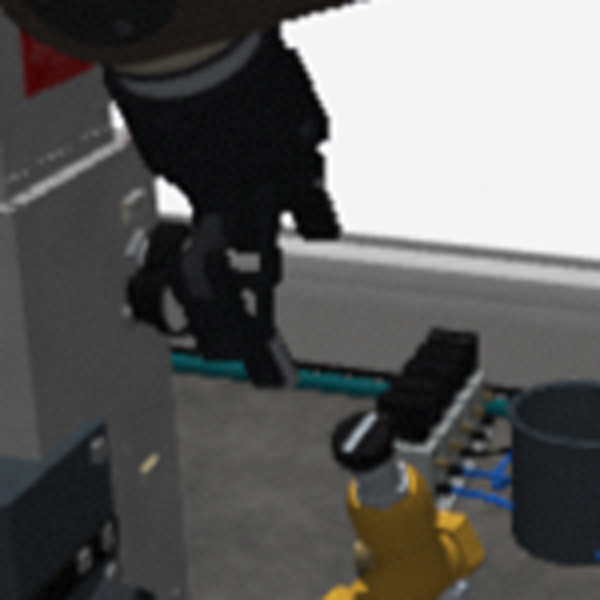

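drive_tool --series '[[[0.5,0.02,-0.04],[0.2,0,-0.2]],[[0.5,0.02,-0.04],[0,0,0]],[[0.5,0.02,-0.04],[0,0,0]],[[0.5,0,0],[0,0,0]],[[0,0,0],[0,0,0]]]'

```text
time: 3.3
eef_pos: [0.6269, 0.0298, 0.2015]
tcp_rot: [-0.191, 0.716, -0.165, 0.651]
contact_force: [1.0, -0.5, -0.2]
opening: 1.001
```

```bash
python3 log.py;  python3 - <<'E'
from h import *
R=frame(-AX,np.array([0,1.,0]))
print(rel(KT-.01125*AX,R))
S=cam("side");T=cam("top")
crop(S["img"],180,80,280,200,"s5.png",5)
crop(T["img"],200,110,330,210,"t5.png",6)
E
```

```text
3.3 [ 0.07   0.322  1.668 -0.521  1.319 -1.363] [0.6269 0.0298 0.2015] [ 1.  -0.5 -0.2]
(array([ 0.355, -0.135,  0.021]), array([ 0.4 ,  0.72, -0.17]))
(600, 500, 3)
(600, 780, 3)
```

View pics/s5.png

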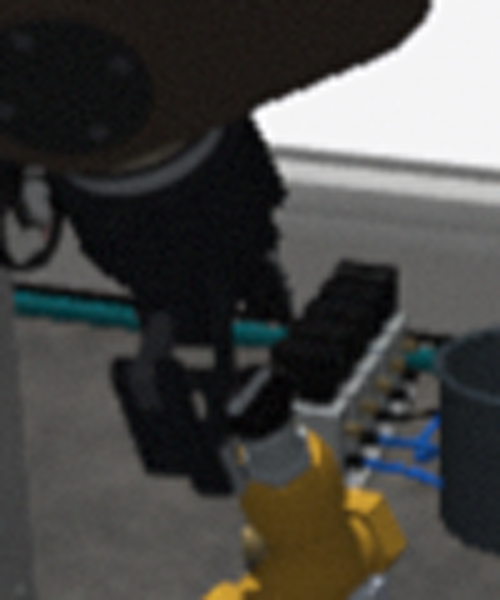

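View pics/t5.png

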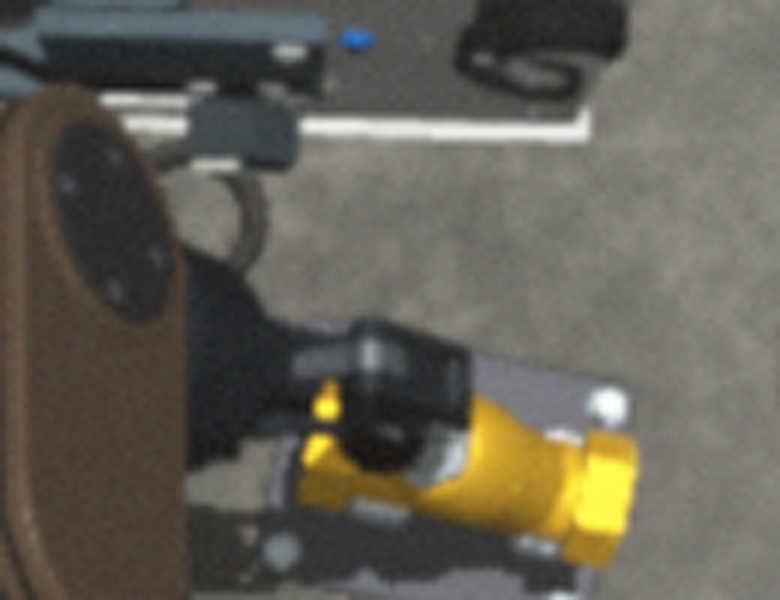

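```bash
python3 - <<'E'
from h import *
import pickle; T,S=pickle.load(open("cams.pkl","rb"))
s,p,r=st()
m=r.as_matrix()
for n,X in(("tcp",p),("f+",p+m[:,1]*.042),("f-",p-m[:,1]*.042),("f+tip",p+m[:,1]*.042+m[:,0]*.011),("grbody",p-m[:,0]*.062),("knob",KT)):
    print(n,X.round(3),((proj(S,X)-[180,80])*5).round(),((proj(T,X)-[200,110])*6).round())
print(m.round(3))
E
```

```text
tcp [0.629 0.031 0.205] [238. 391.] [346. 417.]
f+ [0.627 0.067 0.185] [216. 473.] [246. 426.]
f- [ 0.632 -0.006  0.226] [260. 313.] [452. 408.]
f+tip [0.626 0.062 0.175] [222. 488.] [261. 430.]
grbody [0.634 0.061 0.259] [201. 297.] [260. 387.]
knob [0.628 0.021 0.199] [249. 396.] [373. 423.]
[[-0.074 -0.057  0.996]
 [-0.489  0.872  0.013]
 [-0.869 -0.486 -0.092]]
```

```bash
python3 log.py; python3 - <<'E'
from h import *
S=cam("side");T=cam("top")
g=lambda c: dict(c,img=np.clip((c["img"].astype(float)/255)**.45*255,0,255).astype(np.uint8))
crop(g(S)["img"],190,110,250,185,"s6.png",8)
crop(g(T)["img"],230,150,300,200,"t6.png",10)
E
```

```text
3.4 [ 0.071  0.32   1.663 -0.521  1.319 -1.364] [0.6293 0.0305 0.2054] [0.2 0.2 0.7]
(600, 480, 3)
(500, 700, 3)
```

View pics/s6.png

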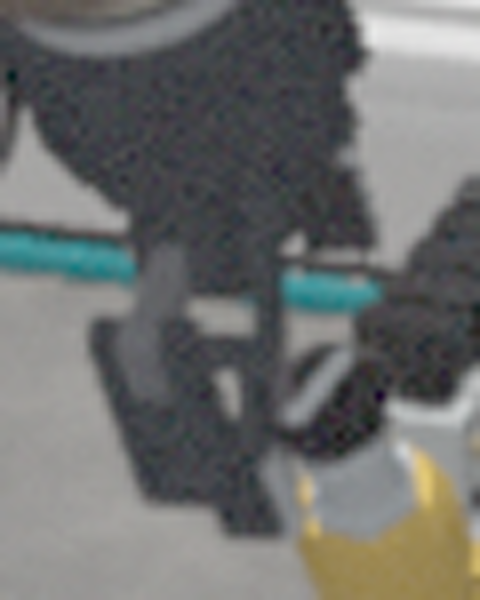

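View pics/t6.png

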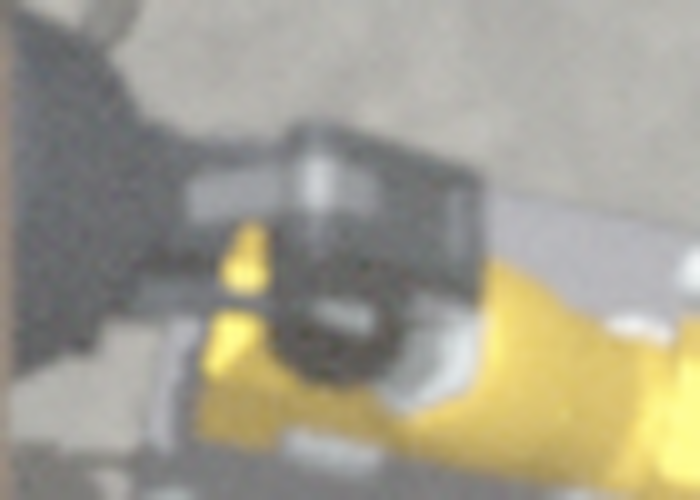

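```bash
python3 - <<'E'
from h import *
import pickle; T,S=pickle.load(open("cams.pkl","rb"))
s,p,r=st()
t=lambda u:np.array(u)/10+[230,150]
q=lambda u:np.array(u)/8+[190,110]
for a in((390,215),(440,200),(310,170),(470,290),(200,290)):
  for b in((150,420),(250,525),(170,490),(110,330)):
    X,e=tri(T,t(a),S,q(b)); print(a,b,X.round(3),round(e,3),(r.inv().apply(X-p)*1000).round())
E
```

```text
(390, 215) (150, 420) [0.664 0.011 0.18 ] 0.03 [30. -6. 36.]
(390, 215) (250, 525) [0.654 0.004 0.147] 0.001 [63.  5. 28.]
(390, 215) (170, 490) [0.664 0.008 0.158] 0.023 [51.  3. 37.]
(390, 215) (110, 330) [0.667 0.014 0.208] 0.042 [  4. -17.  36.]
(440, 200) (150, 420) [ 0.669 -0.001  0.174] 0.03 [ 41. -13.  41.]
(440, 200) (250, 525) [ 0.658 -0.008  0.141] 0.0 [74. -2. 33.]
(440, 200) (170, 490) [ 0.668 -0.003  0.151] 0.024 [62. -4. 42.]
(440, 200) (110, 330) [0.671 0.003 0.203] 0.043 [ 14. -24.  41.]
(310, 170) (150, 420) [0.666 0.026 0.187] 0.015 [16.  4. 37.]
(310, 170) (250, 525) [0.656 0.021 0.156] 0.014 [47. 15. 30.]
(310, 170) (170, 490) [0.665 0.025 0.166] 0.008 [36. 13. 38.]
(310, 170) (110, 330) [0.669 0.029 0.214] 0.028 [-9. -7. 37.]
(470, 290) (150, 420) [ 0.659 -0.004  0.174] 0.052 [ 43. -16.  31.]
(470, 290) (250, 525) [ 0.648 -0.012  0.139] 0.022 [78. -5. 23.]
(470, 290) (170, 490) [ 0.658 -0.007  0.151] 0.045 [64. -7. 32.]
(470, 290) (110, 330) [0.661 0.    0.203] 0.063 [ 16. -26.  31.]
(200, 290) (150, 420) [0.646 0.053 0.202] 0.033 [-8. 21. 16.]
(200, 290) (250, 525) [0.635 0.048 0.172] 0.005 [21. 32.  8.]
(200, 290) (170, 490) [0.645 0.052 0.182] 0.027 [10. 30. 17.]
(200, 290) (110, 330) [0.649 0.055 0.228] 0.044 [-32.  10.  17.]
```

```bash
python3 - <<'E'
from h import *
S=cam("side");T=cam("top")
s,p,r=st(); m=r.as_matrix()
g=lambda c: np.clip((c["img"].astype(float)/255)**.45*255,0,255).astype(np.uint8)
def ann(c,x0,y0,x1,y1,name,k):
    o=cv2.resize(g(c)[y0:y1,x0:x1,::-1],None,fx=k,fy=k,interpolation=cv2.INTER_CUBIC)
    def P(X): return tuple(int(v) for v in ((proj(c,X)-[x0,y0]+.5)*k))
    for sg,col in((1,(0,0,255)),(-1,(0,255,0))):
        for z0 in(-.011,.011):
            a=p+m[:,1]*.0425*sg+m[:,2]*z0
            cv2.line(o,P(a+m[:,0]*(.011-.013)),P(a-m[:,0]*.03),col,1)
    cv2.circle(o,P(p),3,(255,0,0),-1)
    # gripper body front box
    b=[p-m[:,0]*(.062)+m[:,1]*sy*.0425+m[:,2]*sz*.038 for sy,sz in((1,1),(1,-1),(-1,-1),(-1,1))]
    for i in range(4): cv2.line(o,P(b[i]),P(b[(i+1)%4]),(0,255,255),1)
    cv2.imwrite("pics/"+name,o)
ann(S,180,90,260,190,"s7.png",6); ann(T,220,130,310,205,"t7.png",8)
E
```

```text
(no output)
```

View pics/s7.png

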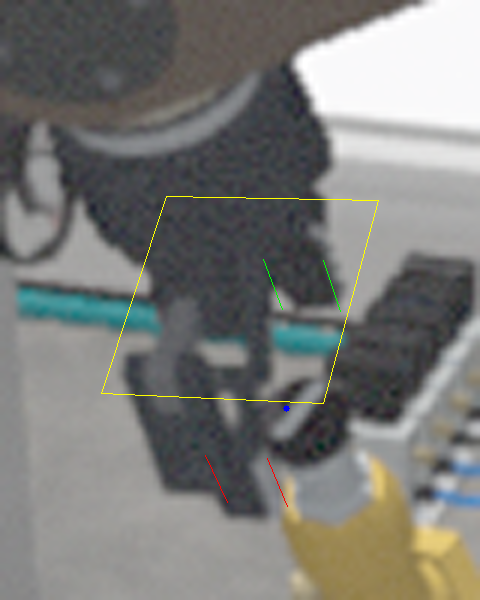

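View pics/t7.png

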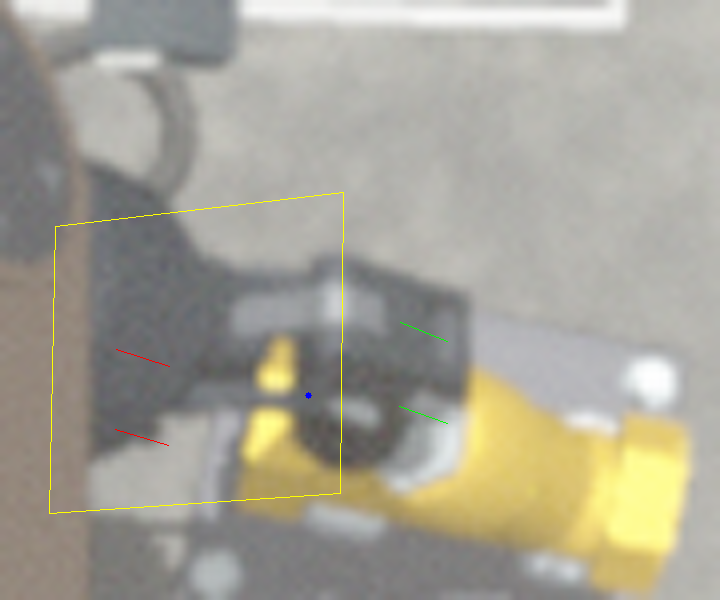

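drive_tool --series '[[[0,-0.07,0],[0.3,0.6,-0.1]],[[0,-0.07,0],[0,0,0]],[[0,0,0],[0,0,0]]]' --grip 0.25 --newtons 20

```text
time: 3.9
eef_pos: [0.6319, 0.0242, 0.2127]
tcp_rot: [-0.188, 0.715, -0.17, 0.652]
contact_force: [0.6, 0.3, -0.3]
opening: 0.627
```

```bash
python3 log.py; cat > ann.py <<'E'
from h import *
import sys
S=cam("side");T=cam("top")
s,p,r=st(); m=r.as_matrix(); w=0.085*s["opening"]/2
g=lambda c: np.clip((c["img"].astype(float)/255)**.45*255,0,255).astype(np.uint8)
def ann(c,x0,y0,x1,y1,name,k):
    o=cv2.resize(g(c)[y0:y1,x0:x1,::-1],None,fx=k,fy=k,interpolation=cv2.INTER_CUBIC)
    def P(X): return tuple(int(v) for v in ((proj(c,X)-[x0,y0]+.5)*k))
    for sg,col in((1,(0,0,255)),(-1,(0,255,0))):
        for z0 in(-.011,.011):
            a=p+m[:,1]*w*sg+m[:,2]*z0
            cv2.line(o,P(a+m[:,0]*(.011)),P(a-m[:,0]*.03),col,1)
    cv2.circle(o,P(p),3,(255,0,0),-1)
    cv2.imwrite("pics/"+name,o)
def both(n,sb=(180,90,260,190,6),tb=(220,130,310,205,8)):
    ann(S,*sb[:4],f"s{n}.png",sb[4]); ann(T,*tb[:4],f"t{n}.png",tb[4])
    print(s["time"],p.round(4),s["opening"],np.round(s["contact_force"],1))
E
python3 -c "
from ann import *
both(8)"
```

```text
3.9 [ 0.061  0.319  1.651 -0.522  1.332 -1.369] [0.6319 0.0242 0.2127] [ 0.6  0.3 -0.3]
4.0 [0.6317 0.0244 0.2123] 0.6323959567917031 [-0.2  0.7 -0.3]
```

View pics/s8.png

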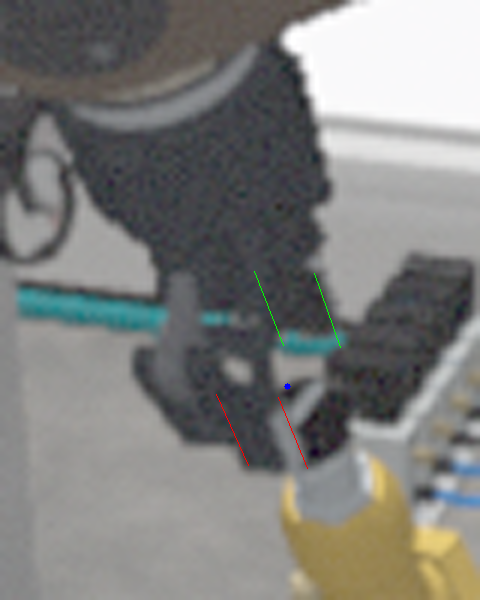

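View pics/t8.png

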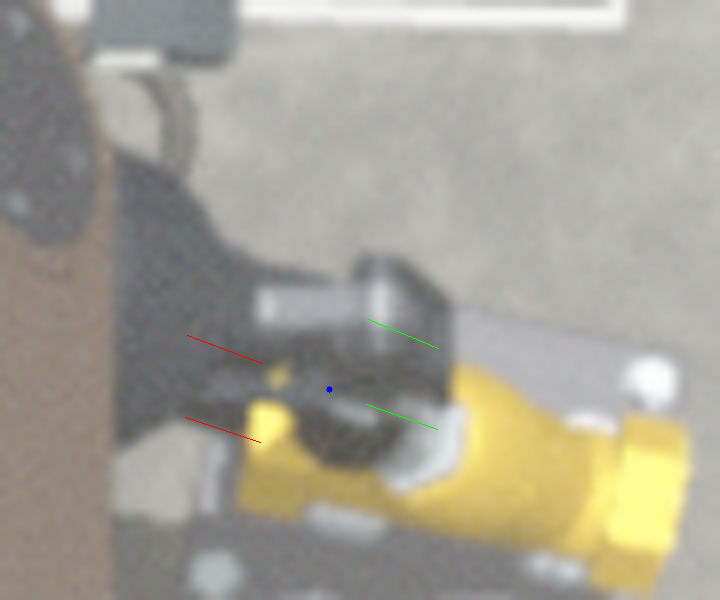

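```bash
python3 - <<'E'
from h import *
R=frame(-AX,np.array([0,1.,0]))
print(rel(KT-.01125*AX,R))
E
```

```text
(array([ 0.497,  0.07 , -0.053]), array([-0.2 ,  0.77, -0.07]))
```

drive_tool --series '[[[0.15,0.05,-0.1],[0,0.4,0]],[[0.2,0.02,-0.05],[0,0.3,0]],[[0.2,0,0],[0,0,0]],[[0,0,0],[0,0,0]]]'

```text
time: 4.4
eef_pos: [0.6199, 0.013, 0.1841]
tcp_rot: [-0.187, 0.72, -0.17, 0.646]
contact_force: [0.3, -0.1, 0.2]
opening: 0.624
```

```bash
python3 log.py; python3 - <<'E'
from h import *
R=frame(-AX,np.array([0,1.,0]))
print(rel(KT-.01125*AX,R))
E
python3 -c "
from ann import *
both(9)"
```

```text
4.4 [ 0.045  0.327  1.698 -0.529  1.293 -1.357] [0.6199 0.013  0.1841] [ 0.3 -0.1  0.2]
(array([-0.125, -0.017,  0.129]), array([-0.16, -0.12, -0.08]))
4.5 [0.6208 0.0134 0.1857] 0.6268871145172248 [-0.3  0.1  0.2]
```

View pics/s9.png

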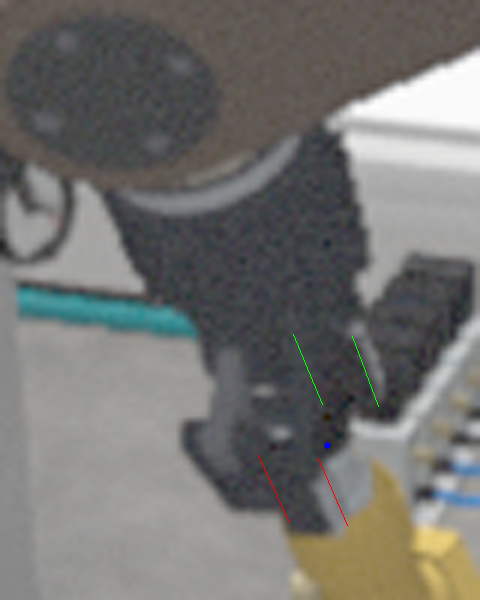

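View pics/t9.png

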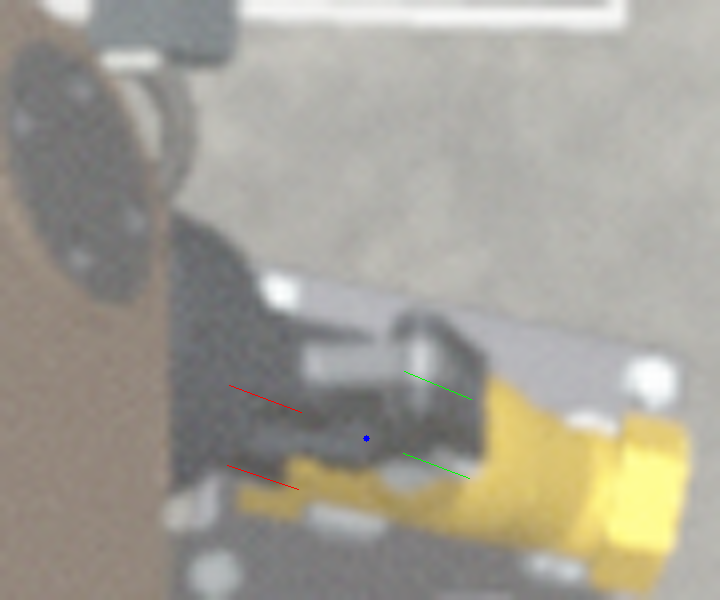

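drive_tool --series '[[[-0.1,-0.02,0.03],[0,0,0]],[[0,0,0],[0,0,0]]]'

```text
time: 4.7
eef_pos: [0.6234, 0.015, 0.1913]
tcp_rot: [-0.187, 0.719, -0.171, 0.647]
contact_force: [0.7, -0.5, 0.1]
opening: 0.625
```

```bash
python3 log.py; python3 - <<'E'
from h import *
R=frame(-AX,np.array([0,1.,0]))
print(rel(KT-.01125*AX,R))
E
```

```text
4.7 [ 0.048  0.325  1.685 -0.527  1.303 -1.36 ] [0.6234 0.015  0.1913] [ 0.7 -0.5  0.1]
(array([0.026, 0.021, 0.074]), array([-0.24,  0.06, -0.08]))
```

drive_tool --series '[[[0,0,0],[0,0,0]],[[0,0,0],[0,0,0]],[[0,0,0],[0,0,0]],[[0,0,0],[0,0,0]]]' --grip -1 --newtons 50

```text
time: 5.1
eef_pos: [0.624, 0.0153, 0.1923]
tcp_rot: [-0.187, 0.718, -0.171, 0.648]
contact_force: [0.3, -0.6, -0.9]
opening: 0.372
```

```bash
python3 log.py; python3 - <<'E'
from h import *
R=frame(-AX,np.array([0,1.,0]))
s,p,r=st(); print(s["opening"],s["opening"]*85, r.inv().apply(s["contact_force"]).round(1))
print(rel(KT-.01125*AX,R))
E
```

```text
5.1 [ 0.048  0.325  1.684 -0.527  1.303 -1.36 ] [0.624  0.0153 0.1923] [ 0.3 -0.6 -0.9]
0.3721839592113124 31.635636532961556 [ 1.  -0.1  0.4]
(array([0.049, 0.026, 0.064]), array([-0.27,  0.16, -0.08]))
```

drive_tool --series '[[[0,0,0],[0,0,0]],[[0,0,0],[0,0,0]]]'

```text
time: 5.3
eef_pos: [0.624, 0.0154, 0.1923]
tcp_rot: [-0.187, 0.718, -0.171, 0.648]
contact_force: [0.1, -0.6, -0.9]
opening: 0.369
```

```bash
python3 log.py; 
python3 -c "
from ann import *
both(10)"
```

```text
5.3 [ 0.048  0.325  1.684 -0.527  1.303 -1.36 ] [0.624  0.0154 0.1923] [ 0.1 -0.6 -0.9]
5.4 [0.624  0.0153 0.1924] 0.3723680858860516 [-0.3 -1.5  0.1]
```

View pics/s10.png

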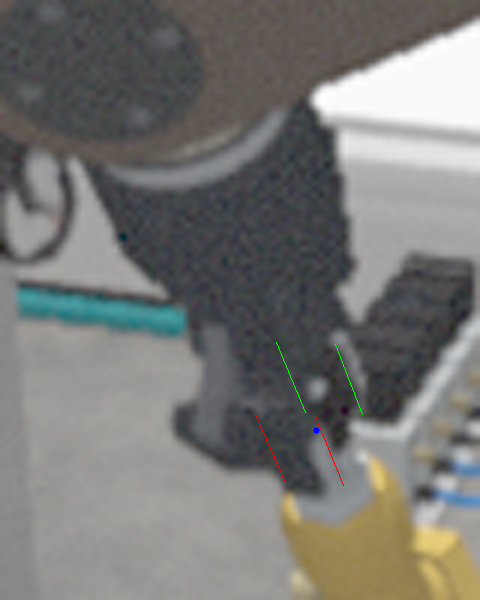

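View pics/t10.png

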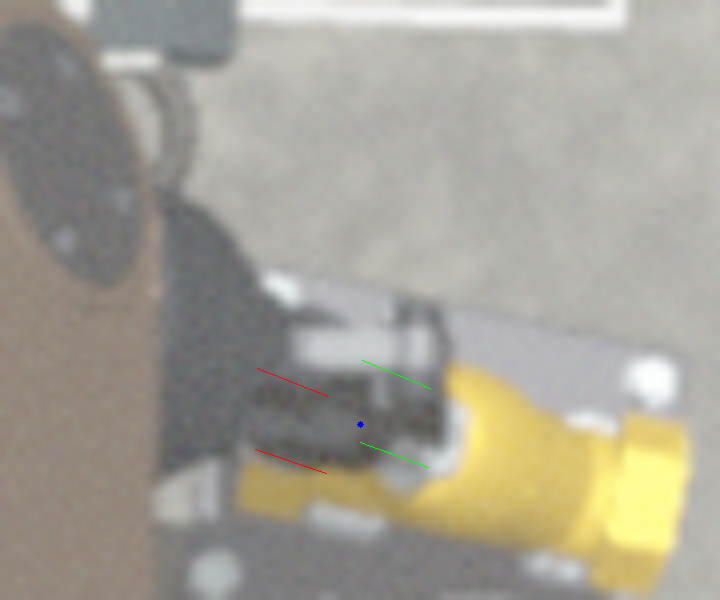

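drive_tool --series '[[[-0.05,0,0],[0,0,0]],[[-0.05,0,0],[0,0,0]],[[-0.05,0,0],[0,0,0]]]' --newtons 70

```text
time: 5.7
eef_pos: [0.6243, 0.0174, 0.1958]
tcp_rot: [-0.188, 0.719, -0.171, 0.647]
contact_force: [2.0, -3.4, -5.8]
opening: 0.365
```

```bash
cat > m.py <<'E'
from h import *
s,p,r=st(); print(round(s["time"],2),p.round(4),"open mm",round(s["opening"]*85,1),"Ftool",r.inv().apply(s["contact_force"]).round(1),"q",np.round(s["qpos"],2)); print("along AX from KT(in)",round((p-KT)@AX*1000,1))
E
python3 m.py
```

```text
5.7 [0.6243 0.0174 0.1958] open mm 31.0 Ftool [ 6.5 -0.2  2.6] q [ 0.05  0.32  1.68 -0.53  1.31 -1.36]
along AX from KT(in) -4.8
```

drive_tool --series '[[[-0.08,0,0],[0,0,0]],[[-0.08,0,0],[0,0,0]],[[-0.08,0,0],[0,0,0]]]'

```text
time: 6.0
eef_pos: [0.6245, 0.0184, 0.1976]
tcp_rot: [-0.19, 0.72, -0.172, 0.645]
contact_force: [5.4, -11.1, -14.7]
opening: 0.364
```

```bash
python3 m.py
```

```text
6.0 [0.6245 0.0184 0.1976] open mm 31.0 Ftool [17.6 -2.7  7. ] q [ 0.05  0.33  1.67 -0.53  1.32 -1.36]
along AX from KT(in) -2.7
```

drive_tool --series '[[[-0.08,0,0.02],[0,0,0]],[[-0.12,0,0.02],[0,0,0]],[[-0.12,0,0.02],[0,0,0]]]'

```text
time: 6.3
eef_pos: [0.6244, 0.0185, 0.1977]
tcp_rot: [-0.192, 0.726, -0.174, 0.637]
contact_force: [3.9, -15.1, -17.9]
opening: 0.366
```

```bash
python3 m.py;
python3 -c "
from ann import *
both(11)"
```

```text
6.3 [0.6244 0.0185 0.1977] open mm 31.1 Ftool [22.5 -4.4  6.2] q [ 0.06  0.34  1.66 -0.53  1.34 -1.36]
along AX from KT(in) -2.6
6.4 [0.6244 0.0185 0.1977] 0.3634865436268067 [  2.7 -14.4 -15.3]
```

View pics/s11.png

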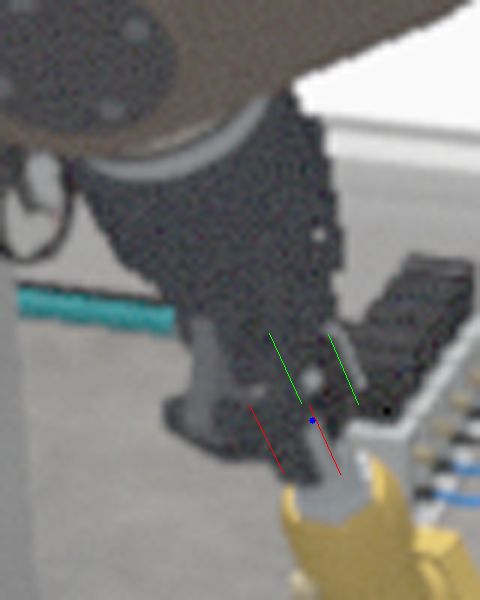

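drive_tool --series '[[[0,0,0],[0,0,0]],[[0,0,0],[0,0,0]],[[0,0,0],[0,0,0]]]'

```text
time: 6.7
eef_pos: [0.6244, 0.0181, 0.1971]
tcp_rot: [-0.19, 0.726, -0.175, 0.637]
contact_force: [0.8, -4.0, -4.0]
opening: 0.359
```

```bash
python3 m.py
```

```text
6.7 [0.6244 0.0181 0.1971] open mm 30.5 Ftool [ 5.4 -1.5  1.4] q [ 0.05  0.34  1.66 -0.53  1.34 -1.36]
along AX from KT(in) -3.3
```

drive_tool --series '[[[0,0,0],[0,0,0]],[[0,0,0],[0,0,0]],[[0,0,0],[0,0,0]],[[0,0,0],[0,0,0]],[[-0.1,0,0],[0,0,0]]]' --grip 1

```text
time: 7.2
eef_pos: [0.6252, 0.023, 0.2052]
tcp_rot: [-0.191, 0.726, -0.174, 0.638]
contact_force: [-0.7, -0.4, -0.4]
opening: 1.002
```

drive_tool --series '[[[-0.4,0,0],[0,0,0]],[[-0.5,0,0],[0,0,0]],[[-0.5,0,0],[0,0,0]],[[-0.5,0.3,0],[0,0,0]],[[-0.4,0.6,-0.2],[0,0,0]]]'

```text
time: 7.7
eef_pos: [0.6265, 0.1198, 0.2879]
tcp_rot: [-0.189, 0.726, -0.176, 0.637]
contact_force: [0.3, 0.0, 0.2]
opening: 0.998
```

```bash
python3 m.py; python3 - <<'E'
from h import *
S=cam("side");T=cam("top")
crop(T["img"],250,165,285,195,"t12.png",20)
crop(S["img"],215,145,250,175,"s12.png",20)
E
```

```text
7.7 [0.6265 0.1198 0.2879] open mm 84.8 Ftool [-0.2 -0.1  0.3] q [ 0.2   0.32  1.51 -0.48  1.56 -1.32]
along AX from KT(in) 125.5
(600, 700, 3)
(600, 700, 3)
```

View pics/s12.png

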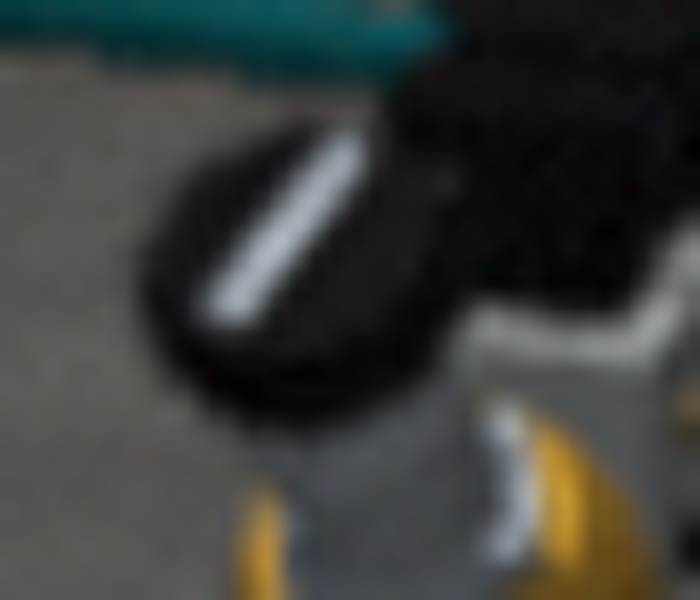

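View pics/t12.png

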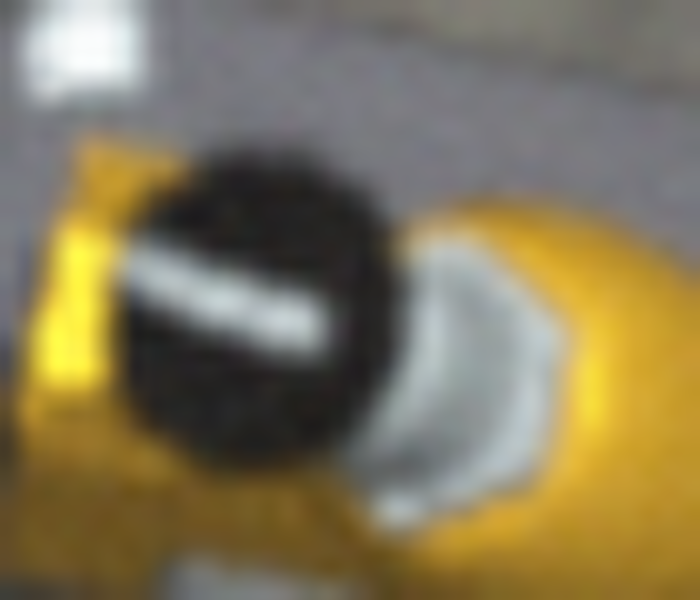

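```bash
python3 - <<'E'
import fit
from fit import *
print("----")
tb2=[c2((250,165),20,u) for u in((125,255),(325,335))]
sb2=[c2((215,145),20,u) for u in((218,315),(355,140))]
A=tri(T,sum(tb)/2,S,sum(sb)/2)[0]; B,e=tri(T,sum(tb2)/2,S,sum(sb2)/2)
print(A,B,e,(B-A)@(R@ax)*1000)
# stem-extension fit
for t_,s_ in((tb,sb),(tb2,sb2)):
    def rs(p):
        k=np.array([0,-.032,.081])+ax*(.1345+.002+p[0]); d=Ro.from_rotvec(ax*p[1]).apply(ye)
        a=R@(k+.013*d)+o; b=R@(k-.013*d)+o
        return np.concatenate([proj(T,a)-t_[0],proj(T,b)-t_[1],proj(S,a)-s_[0],proj(S,b)-s_[1]])
    w2=least_squares(rs,[0,0]); print(w2.x, rs(w2.x).round(1))
# optimize dir from triangulated ends
for t_,s_ in((tb,sb),(tb2,sb2)):
    a=tri(T,t_[0],S,s_[0])[0]; b=tri(T,t_[1],S,s_[1])[0]; d=a-b; print(np.linalg.norm(d),(d/np.linalg.norm(d)).round(3), (R.T@d)/np.linalg.norm(d), np.dot(d,R@ax)/np.linalg.norm(d))
    dv=R.T@d; print("al",np.arctan2(-dv[0],dv@ye))
print("yaw",w.x[2])
E
```

```text
valve [ 0.6215 -0.0141 -0.1871 -0.1844  0.1122 -0.0323  0.2181 -0.1312] 9.163974893563452
[[-1.1 -1.3]
 [ 1.4 -0.2]
 [ 0.1  0.7]
 [-0.5 -0. ]
 [-1.7 -0.6]
 [ 0.7 -1.6]
 [ 0.4 -0.8]
 [ 0.   0.4]
 [ 0.   0.4]
 [ 0.2  1.6]
 [ 0.1  1.6]]
knobtop in [0.628  0.0206 0.1975] neck out [0.627  0.0153 0.1882] axis [0.093  0.4913 0.866 ]
tri bar (array([0.62854041, 0.02127957, 0.20303069]), np.float64(0.0006429890837036545)) [0.6282 0.0216 0.1992]
tip [0.5823 0.1861 0.0835] [0.5827 0.1823 0.0835] (array([0.58188635, 0.18558163, 0.08619445]), np.float64(0.0007411788864299656))
tip [0.5456 0.1785 0.0835] [0.5436 0.1793 0.0835] (array([0.54472066, 0.17843303, 0.08258559]), np.float64(0.0017393677350446446))
tabtop far edge from side [0.5497 0.2686 0.122 ]
tab bottom front [0.5459 0.2796 0.087 ]
tab top (105, 300) [0.5522 0.2812 0.122 ]
tab top (180, 285) [0.5579 0.2562 0.122 ]
tab top (140, 285) [0.5575 0.2696 0.122 ]
tab top (150, 345) [0.5375 0.2655 0.122 ]
tab top (110, 335) [0.5405 0.279  0.122 ]
stand [0.6325 0.2855 0.08  ]
stand [0.6148 0.1578 0.08  ]
stand [0.4962 0.1738 0.08  ]
stand [0.5143 0.3025 0.08  ]
standS [0.6128 0.1575 0.08  ]
standS [0.4967 0.1764 0.08  ]
standS [0.5156 0.3024 0.08  ]
standS [0.6308 0.2848 0.08  ]
----
[0.62854041 0.02127957 0.20303069] [0.62925093 0.02393638 0.20802921] 0.0009203019857219965 5.70014527461866
[ 0.00335031 -0.18304572] [-0.8  0.2 -0.8  0.2 -0.4  0.8 -0.5  0.8]
[ 0.00916206 -0.18352955] [-0.7  0.4 -1.1  0.2 -0.6  0.9 -0.4  0.7]
0.02600552757872598 [ 0.338  0.8   -0.495] [ 0.18337251  0.84915234 -0.49529267] -0.00435986424703532
al -0.18441782127667933
0.026084682705952836 [ 0.334  0.819 -0.466] [ 0.17607037  0.86698652 -0.46619052] 0.029760427465447555
al -0.17707227728597627
yaw -0.18711356366642637
```

```bash
cat >> h.py <<'E'
TAB=np.array([.5475,.2715]); CX=np.array([.175,-.985,0.])
RG=frame(np.array([0,0,-1.]),-CX)
AXV=np.array([0.093,0.4913,0.866]); AXV/=np.linalg.norm(AXV)
DV=np.array([.336,.81,-.48]); DV-=AXV*(AXV@DV); DV/=np.linalg.norm(DV)
RH=frame(-AXV,DV)
NK=np.array([.627,.0142,.1885])
E
python3 - <<'E'
from h import *
print(DV,rel([*TAB,.18],RG))
import kin; from kin import *
P=run(); off(P)
E
```

```text
[ 0.33487429  0.80367324 -0.49190297] (array([ 0.549,  3.711, -1.291]), array([-8.36, -9.86, 29.12]))
(np.float64(0.002594179520616046), 1, 1)
[0.2404 0.     0.1009 0.443  0.5725 0.0206 0.2383] 1.1061909857223995e-05
```

drive_tool --series '[[[0,0.6,-0.25],[-1.6,-2,5.8]],[[0,0.6,-0.25],[-1.6,-2,5.8]],[[0,0.6,-0.25],[-1.6,-2,5.8]],[[0,0.6,-0.25],[-1.6,-2,5.8]],[[0,0.6,-0.25],[-1.6,-2,5.8]]]'

```text
time: 8.3
eef_pos: [0.5478, 0.2639, 0.2471]
tcp_rot: [-0.057, 0.7, 0.067, 0.708]
contact_force: [-0.8, 0.5, -0.0]
opening: 0.998
```

```bash
python3 m.py; python3 - <<'E'
from h import *
print(rel([*TAB,.18],RG))
E
```

```text
8.3 [0.5478 0.2639 0.2471] open mm 84.8 Ftool [ 0.   0.6 -0.7] q [ 0.28  0.13  1.75  0.01  1.25 -1.47]
along AX from KT(in) 153.6
(array([1.344, 0.132, 0.005]), array([ 0.04,  0.69, -0.77]))
```

drive_tool --series '[[[0.4,0.06,0],[0,0.6,-0.7]],[[0.4,0.04,0],[0,0,0]],[[0.3,0,0],[0,0,0]],[[0,0,0],[0,0,0]]]'

```text
time: 8.7
eef_pos: [0.5459, 0.2681, 0.1885]
tcp_rot: [-0.065, 0.704, 0.061, 0.704]
contact_force: [-1.2, 0.5, -0.5]
opening: 1.0
```

```bash
python3 m.py; python3 - <<'E'
from h import *
print(rel([*TAB,.105],RG))
E
python3 -c "
from ann import *
both(13,(170,170,290,300,5),(130,165,230,245,7))"
```

```text
8.7 [0.5459 0.2681 0.1885] open mm 85.0 Ftool [ 0.5  0.7 -1.1] q [ 0.29  0.19  1.79 -0.01  1.16 -1.45]
along AX from KT(in) 104.7
(array([1.669, 0.07 , 0.045]), array([ 0.13, -0.02,  0.29]))
8.8 [0.5472 0.2685 0.1911] 0.9965959137784226 [ 0.1 -1.2  0.4]
```

View pics/s13.png

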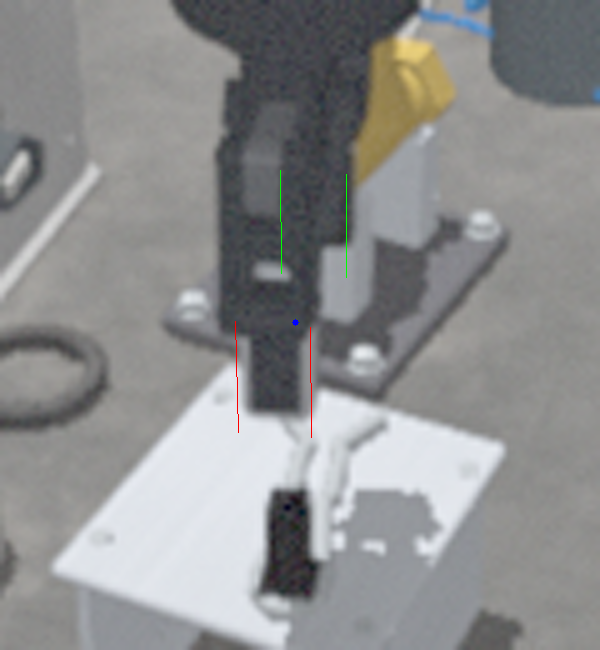

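View pics/t13.png

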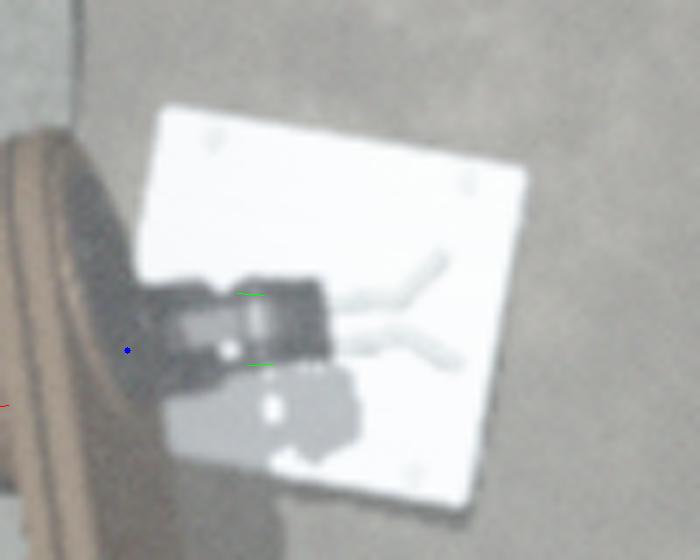

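drive_tool --series '[[[0.4,0.03,0.0],[0,0,0]],[[0.4,0.03,0.0],[0,0,0]],[[0.4,0,0],[0,0,0]],[[0.2,0,0],[0,0,0]],[[0,0,0],[0,0,0]]]'

```text
time: 9.3
eef_pos: [0.5536, 0.271, 0.1253]
tcp_rot: [-0.063, 0.699, 0.061, 0.71]
contact_force: [-0.0, 0.1, -0.6]
opening: 1.0
```

```bash
python3 m.py; python3 - <<'E'
from h import *
print(rel([*TAB,.105],RG))
E
```

```text
9.3 [0.5536 0.271  0.1253] open mm 85.0 Ftool [ 0.6  0.1 -0. ] q [ 0.29  0.27  1.82 -0.01  1.03 -1.45]
along AX from KT(in) 52.2
(array([ 0.405,  0.033, -0.124]), array([0.01, 0.88, 0.3 ]))
```

drive_tool --series '[[[0.15,0.03,-0.06],[0,0.8,0.3]],[[0.15,0,-0.06],[0,0,0]],[[0.05,0,0],[0,0,0]],[[0,0,0],[0,0,0]]]'

```text
time: 9.7
eef_pos: [0.5494, 0.2718, 0.11]
tcp_rot: [-0.062, 0.702, 0.062, 0.706]
contact_force: [-0.2, -0.3, 0.4]
opening: 1.001
```

```bash
python3 m.py; python3 - <<'E'
from h import *
print(rel([*TAB,.105],RG))
E
python3 -c "
from ann import *
both(14,(170,170,290,300,5),(130,165,230,245,7))"
```

```text
9.7 [0.5494 0.2718 0.11  ] open mm 85.1 Ftool [-0.4 -0.2 -0.3] q [ 0.29  0.29  1.83  0.    1.02 -1.45]
along AX from KT(in) 39.0
(array([ 0.1  ,  0.001, -0.039]), array([-0.02,  0.33, -0.04]))
9.8 [0.5496 0.2719 0.1104] 1.0003414367831658 [ 0.6 -0.2 -0.5]
```

View pics/s14.png

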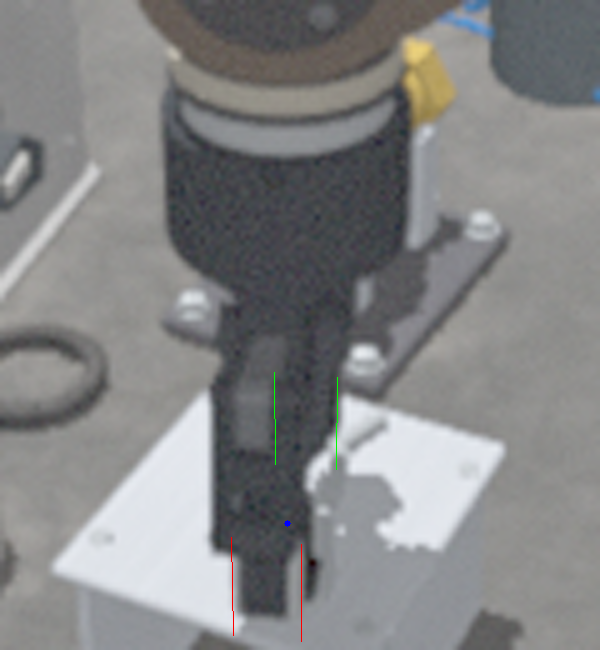

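View pics/t14.png

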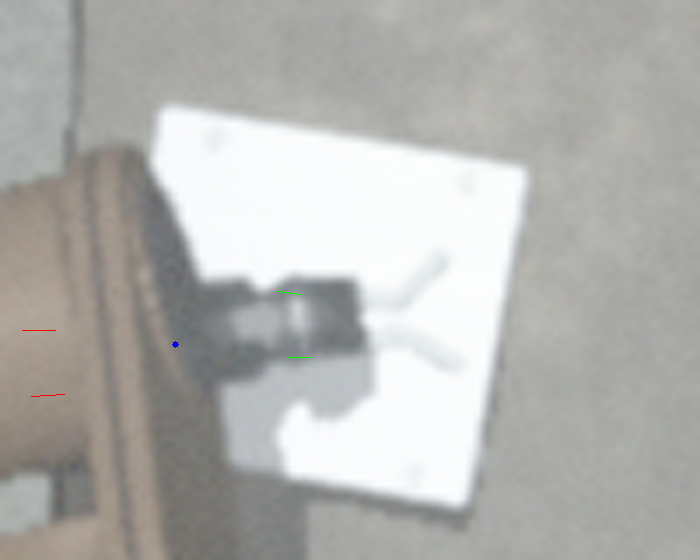

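drive_tool --series '[[[0.09,0,-0.04],[0,0.3,0]],[[0.02,0,0],[0,0,0]]]'

```text
time: 10.0
eef_pos: [0.548, 0.2717, 0.1054]
tcp_rot: [-0.062, 0.704, 0.062, 0.705]
contact_force: [0.5, -0.2, -0.1]
opening: 1.002
```

drive_tool --series '[[[0,0,0],[0,0,0]],[[0,0,0],[0,0,0]],[[0,0,0],[0,0,0]],[[0,0,0],[0,0,0]],[[0,0,0],[0,0,0]]]' --grip -1 --newtons 40

```text
time: 10.5
eef_pos: [0.5482, 0.2718, 0.1057]
tcp_rot: [-0.062, 0.703, 0.063, 0.705]
contact_force: [-1.8, -0.6, 1.1]
opening: 0.155
```

```bash
python3 m.py; python3 - <<'E'
from h import *
print(rel([*TAB,.105],RG))
E
```

```text
10.5 [0.5482 0.2718 0.1057] open mm 13.2 Ftool [-1.1 -0.3 -1.9] q [ 0.29  0.29  1.84  0.    1.01 -1.45]
along AX from KT(in) 35.1
(array([ 0.014, -0.004, -0.014]), array([-0.01,  0.16, -0.06]))
```

drive_tool --series '[[[0,0,0],[0,0,0]],[[-0.2,0,0],[0,0,0]],[[-0.4,0,0],[0,0,0]],[[-0.5,0,0],[0,0,0]],[[-0.5,0,0],[0,0,0]]]' --newtons 100

```text
time: 11.0
eef_pos: [0.5447, 0.2706, 0.1837]
tcp_rot: [-0.062, 0.708, 0.062, 0.701]
contact_force: [-0.4, 0.1, -0.6]
opening: 0.14
```

```bash
python3 m.py; python3 -c "
from ann import *
both(15,(170,130,290,260,5),(130,165,230,245,7))
print(rel(NK+DV*(.059+.065)+AXV*(.0265-.008),RH))"
```

```text
11.0 [0.5447 0.2706 0.1837] open mm 11.9 Ftool [ 0.6  0.2 -0.4] q [ 0.29  0.2   1.79  0.    1.16 -1.45]
along AX from KT(in) 101.7
11.1 [0.5476 0.2716 0.1879] 0.13661673670368576 [1.  0.4 0.1]
(array([ 0.887, -3.357,  1.895]), array([ 30.39,   2.81, -30.31]))
```

View pics/s15.png

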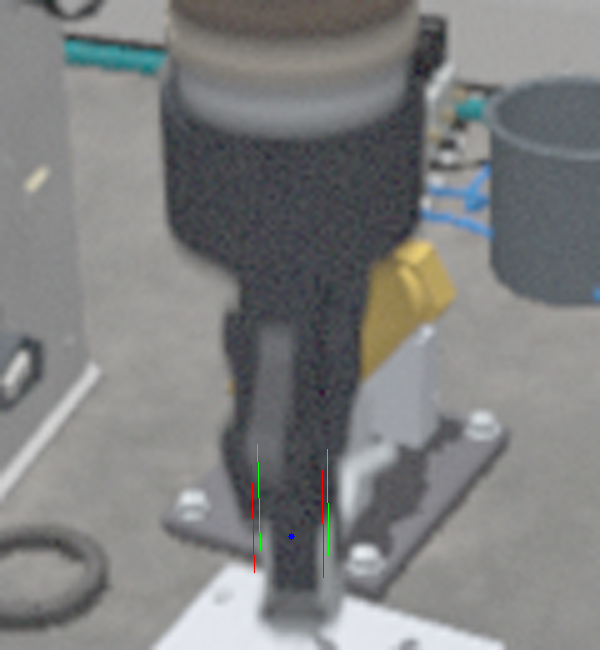

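View pics/t15.png

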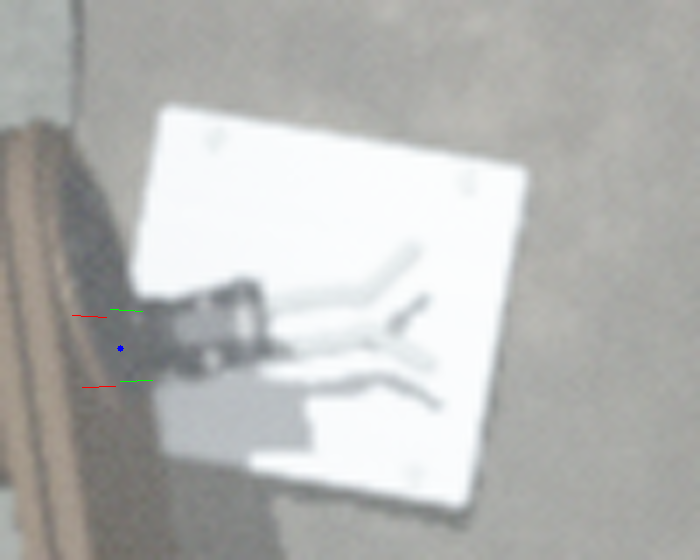

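```bash
python3 - <<'E'
from h import *
import pickle; T,S=pickle.load(open("cams.pkl","rb"))
s,p,r=st(); print(p)
for u in((417,245),(433,367)):
    X=onz(T,(np.array(u)+.5)/7-.5+[130,165],.1657); print(X.round(4),(r.inv().apply(X-p)*1000).round(1))
for u in((375,292),(375,335),(290,300),(300,345)):
    X=onz(T,(np.array(u)+.5)/7-.5+[130,165],.1657); print(X.round(4),(r.inv().apply(X-p)*1000).round(1))
E
```

```text
[0.5475681  0.27157151 0.18793   ]
[0.5833 0.183  0.1657] [ 22.2 -93.5  19.7]
[0.5443 0.1765 0.1657] [ 22.1 -93.  -19.9]
[0.5678 0.196  0.1657] [ 22.2 -78.    6.7]
[0.554  0.1955 0.1657] [ 22.1 -76.1  -7. ]
[0.5645 0.2232 0.1657] [ 22.2 -50.7   8.2]
[0.5502 0.2194 0.1657] [ 22.2 -51.8  -6.6]
```

```bash
python3 - <<'E'
from h import *
import pickle; T,S=pickle.load(open("cams.pkl","rb"))
k=.64
for u in((320,205),(465,208),(375,210),(360,150)): print("top",u,[onz(T,np.array(u)*k,z).round(3)[:2] for z in (0,.1,.2,.3)])
f=lambda a,b:print(a,b,[np.round(v,3) for v in tri(T,np.array(a)*k,S,np.array(b)*k)])
f((322,190),(210,312)); f((375,205),(272,318)); f((358,152),(235,160)); f((395,190),(262,250)); f((475,180),(290,188)); f((268,160),(150,350));f((490,150),(273,128))
for v in (.12,.065,0.03,0): print(v,(NK+DV*(.059+v)+AXV*.0222).round(3))
E
```

```text
top (320, 205) [array([0.773, 0.172]), array([0.753, 0.16 ]), array([0.732, 0.149]), array([0.712, 0.138])]
top (465, 208) [array([ 0.774, -0.076]), array([ 0.754, -0.065]), array([ 0.734, -0.054]), array([ 0.714, -0.043])]
top (375, 210) [array([0.767, 0.078]), array([0.747, 0.075]), array([0.728, 0.072]), array([0.708, 0.069])]
top (360, 150) [array([0.869, 0.106]), array([0.841, 0.101]), array([0.812, 0.095]), array([0.783, 0.09 ])]
(322, 190) (210, 312) [array([0.774, 0.157, 0.148]), np.float64(0.018)]
(375, 205) (272, 318) [array([0.749, 0.073, 0.097]), np.float64(0.013)]
(358, 152) (235, 160) [array([0.768, 0.089, 0.33 ]), np.float64(0.008)]
(395, 190) (262, 250) [array([0.761, 0.045, 0.189]), np.float64(0.003)]
(475, 180) (290, 188) [array([ 0.764, -0.062,  0.242]), np.float64(0.0)]
(268, 160) (150, 350) [array([0.815, 0.238, 0.136]), np.float64(0.008)]
(490, 150) (273, 128) [array([ 0.783, -0.068,  0.328]), np.float64(0.007)]
0.12 [0.689 0.169 0.12 ]
0.065 [0.671 0.125 0.147]
0.03 [0.659 0.097 0.164]
0 [0.649 0.073 0.179]
```

```bash
python3 - <<'E'
import cv2
i=cv2.imread("pics/side0.png"); cv2.imwrite("pics/sl.png",cv2.resize(i[60:290,30:230],None,fx=3,fy=2.6,interpolation=cv2.INTER_CUBIC))
i=cv2.imread("pics/top0.png"); cv2.imwrite("pics/tl.png",cv2.resize(i[0:160,140:350],None,fx=3.5,fy=3.5,interpolation=cv2.INTER_CUBIC))
E
```

```text
(no output)
```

View pics/sl.png

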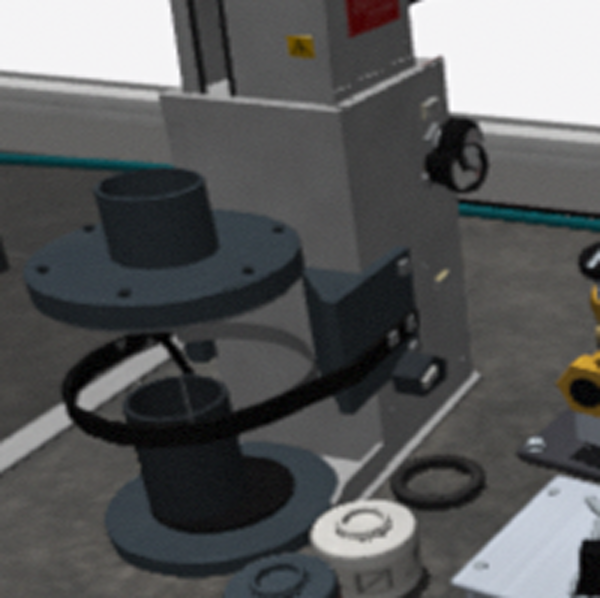

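View pics/tl.png

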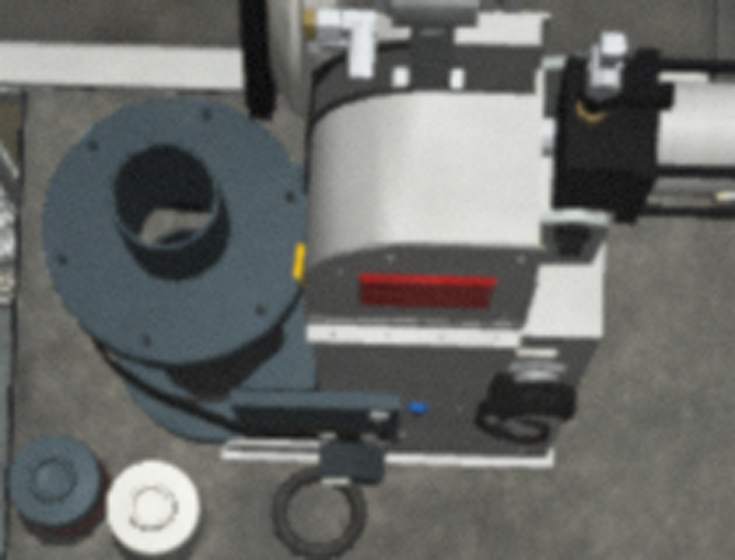

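drive_tool --series '[[[-0.2,0,0],[5,0.5,-5]],[[-0.2,-0.2,0],[5,0.5,-5]],[[-0.1,-0.3,0],[5,0.5,-5]],[[-0.1,-0.3,0],[5,0.5,-5]],[[0,-0.3,0],[5,0.5,-5]]]'

```text
time: 11.6
eef_pos: [0.5423, 0.2192, 0.2281]
tcp_rot: [-0.06, 0.684, -0.256, 0.68]
contact_force: [-0.4, 0.7, -0.8]
opening: 0.146
```

```bash
cat > t.py <<'E'
from h import *
import sys
off,lift=float(sys.argv[1]),float(sys.argv[2])
s,p,r=st()
P=NK+DV*(.059+off)+AXV*(.0222+lift)
print("target",P.round(4),rel(P,RH))
seat=p+r.apply([.0222,-.059,0]); e=seat-NK; LV=np.cross(AXV,DV)
print("seat rel neck mm: along DV %.1f, lat(AXxDV) %.1f, ax %.1f"%tuple(1000*np.array([e@DV,e@LV,e@AXV])))
E
python3 m.py; python3 t.py .07 .03
```

```text
11.6 [0.5423 0.2192 0.2281] open mm 12.4 Ftool [ 0.4  0.8 -0.6] q [ 0.37  0.25  1.69 -0.39  1.45 -0.82]
along AX from KT(in) 114.7
target [0.6751 0.1435 0.1703] (array([ 1.513, -0.097,  2.896]), array([ 4.48,  0.16, -4.27]))
seat rel neck mm: along DV 59.9, lat(AXxDV) 140.1, ax 100.7
```

drive_tool --series '[[[0.1,0.05,0.6],[2.2,0,-2.2]],[[0.1,0.05,0.6],[2.2,0,-2.2]],[[0.2,0,0.6],[0,0,0]],[[0.2,0,0.5],[0,0,0]],[[0.2,0,0.3],[0,0,0]]]'

```text
time: 12.1
eef_pos: [0.6639, 0.164, 0.194]
tcp_rot: [-0.063, 0.673, -0.309, 0.67]
contact_force: [-0.2, -0.6, -1.6]
opening: 0.142
```

```bash
python3 m.py; python3 t.py .07 .03
```

```text
12.1 [0.6639 0.164  0.194 ] open mm 12.0 Ftool [ 1.7  0.2 -0.2] q [ 0.25  0.5   1.45 -0.48  1.45 -0.83]
along AX from KT(in) 69.3
target [0.6751 0.1435 0.1703] (array([ 0.591, -0.018,  0.303]), array([0.32, 0.01, 0.44]))
seat rel neck mm: along DV 70.9, lat(AXxDV) 14.8, ax 60.0
```

Now down to the clip plane at offset 60 mm in two moves.

drive_tool --series '[[[0.25,0,0.15],[0.3,0,0.4]],[[0.25,0,0.12],[0,0,0]],[[0.2,0,0],[0,0,0]],[[0.2,0,0],[0,0,0]],[[0,0,0],[0,0,0]]]'

```text
time: 12.6
eef_pos: [0.6697, 0.1341, 0.1479]
tcp_rot: [-0.059, 0.675, -0.308, 0.668]
contact_force: [0.0, 0.5, -0.5]
opening: 0.141
```

```bash
python3 m.py; python3 t.py .06 .0; python3 - <<'E'
from h import *
S=cam("side");T=cam("top")
g=lambda c: np.clip((c["img"].astype(float)/255)**.6*255,0,255).astype(np.uint8)
crop(g(S),170,110,280,230,"s16.png",5)
crop(g(T),200,110,300,200,"t16.png",6)
E
```

```text
12.6 [0.6697 0.1341 0.1479] open mm 12.0 Ftool [ 0.2  0.6 -0.2] q [ 0.21  0.53  1.49 -0.49  1.37 -0.83]
along AX from KT(in) 15.3
target [0.6689 0.1207 0.1492] (array([ 0.11 , -0.233,  0.078]), array([ 0.15, -0.44,  0.21]))
seat rel neck mm: along DV 71.6, lat(AXxDV) 3.9, ax 5.7
(600, 550, 3)
(540, 600, 3)
```

View pics/s16.png

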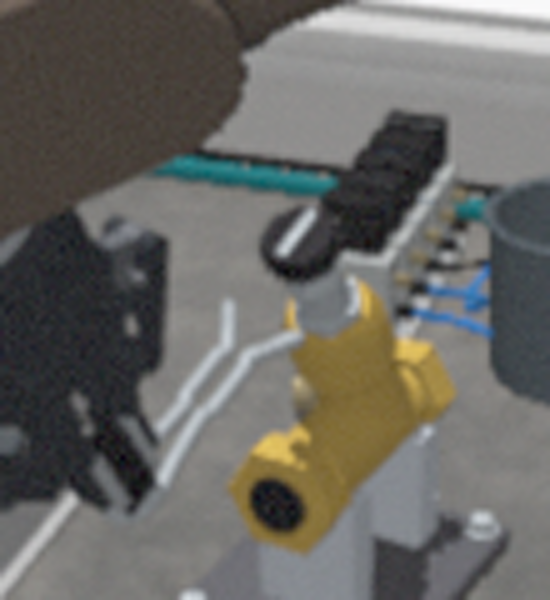

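View pics/t16.png

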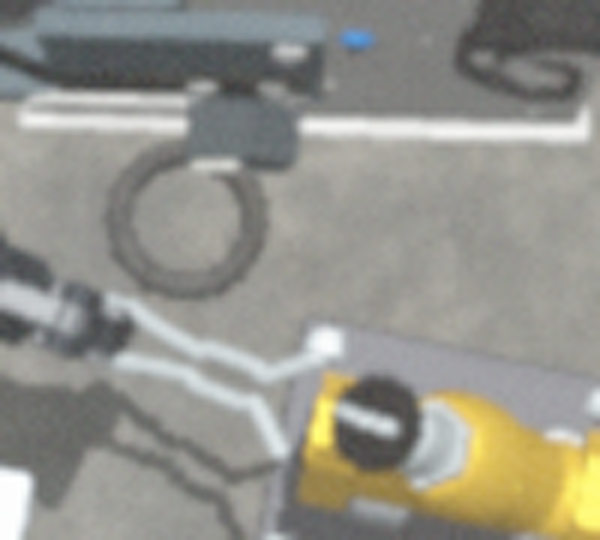

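```bash
python3 - <<'E'
from h import *
import pickle; T,S=pickle.load(open("cams.pkl","rb"))
s,p,r=st(); LV=np.cross(AXV,DV)
t=lambda u:(np.array(u)+.5)/6-.5+[200,110]
q=lambda u:(np.array(u)+.5)/5-.5+[170,110]
for n,a,b in(("lo tip",(282,455),(297,337)),("up tip",(325,355),(228,303)),("lo kink",(253,402),(245,357)),("up kink",(265,376),(230,345))):
    X,e=tri(T,t(a),S,q(b)); d=X-NK; print(n,X.round(4),round(e,4),"tool",(r.inv().apply(X-p)*1000).round(1),"DV,lat,ax",(1000*np.array([d@DV,d@LV,d@AXV])).round(1))
for n,v in(("lo",[.0222,-.091,-.0185]),("up",[.0222,-.091,.0185])):
    X=p+r.apply(v); print(n,X.round(3),"top",((proj(T,X)-[200,110]+.5)*6).round(),"side",((proj(S,X)-[170,110]+.5)*5).round())
E
```

```text
lo tip [0.6183 0.0547 0.1746] 0.0004 tool [ 23.1 -94.2 -20.1] DV,lat,ax [36.4 23.   7.1]
up tip [0.6551 0.0395 0.1776] 0.0009 tool [ 24.3 -95.6  19.9] DV,lat,ax [ 35.1 -16.9   5.6]
lo kink [0.6379 0.066  0.1678] 0.0006 tool [ 21.5 -75.1  -6. ] DV,lat,ax [55.5  9.   8.6]
up kink [0.6469 0.0616 0.1698] 0.002 tool [ 21.  -76.7   4.1] DV,lat,ax [53.9 -1.1  8.9]
lo [0.621 0.057 0.174] top [276. 448.] side [290. 341.]
up [0.656 0.045 0.177] top [312. 355.] side [222. 310.]
```

drive_tool --series '[[[0.06,-0.05,0.04],[0.15,-0.4,0.2]],[[0.05,-0.05,0.03],[0,0,0]],[[0,0,0],[0,0,0]]]'

```text
time: 13.0
eef_pos: [0.6726, 0.1279, 0.1503]
tcp_rot: [-0.057, 0.67, -0.307, 0.674]
contact_force: [-0.2, -0.4, -0.0]
opening: 0.143
```

```bash
python3 m.py; python3 t.py .06 .0
```

```text
13.0 [0.6726 0.1279 0.1503] open mm 12.2 Ftool [ 0.2 -0.4 -0.1] q [ 0.2   0.52  1.5  -0.49  1.36 -0.84]
along AX from KT(in) 14.5
target [0.6689 0.1207 0.1492] (array([ 0.095, -0.129, -0.023]), array([-0.08,  0.37, -0.23]))
seat rel neck mm: along DV 66.5, lat(AXxDV) -1.2, ax 4.5
```

drive_tool --series '[[[0.07,-0.05,-0.01],[0,0.3,-0.2]],[[0.05,-0.03,0],[0,0,0]],[[0,0,0],[0,0,0]]]'

```text
time: 13.3
eef_pos: [0.6705, 0.1216, 0.1478]
tcp_rot: [-0.057, 0.671, -0.308, 0.672]
contact_force: [-0.1, -0.2, -0.5]
opening: 0.141
```

```bash
python3 m.py; python3 t.py .05 .0
```

```text
13.3 [0.6705 0.1216 0.1478] open mm 12.0 Ftool [ 0.5  0.  -0.1] q [ 0.19  0.52  1.51 -0.5   1.35 -0.84]
along AX from KT(in) 9.2
target [0.6656 0.1127 0.1541] (array([-0.012, -0.238, -0.02 ]), array([-0.12,  0.13, -0.07]))
seat rel neck mm: along DV 61.9, lat(AXxDV) -1.0, ax -0.7
```

drive_tool --series '[[[0,-0.1,-0.01],[0,0,0]],[[0,-0.1,-0.01],[0,0,0]],[[0,-0.1,0],[0,0,0]],[[0,0,0],[0,0,0]]]'

```text
time: 13.7
eef_pos: [0.664, 0.1087, 0.1557]
tcp_rot: [-0.057, 0.671, -0.308, 0.672]
contact_force: [0.6, -0.4, -1.4]
opening: 0.14
```

```bash
python3 m.py; python3 t.py .04 .0; python3 - <<'E'
from h import *
S=cam("side");T=cam("top")
g=lambda c: np.clip((c["img"].astype(float)/255)**.6*255,0,255).astype(np.uint8)
crop(g(S),190,130,260,210,"s17.png",7)
crop(g(T),225,150,295,200,"t17.png",10)
E
```

```text
13.7 [0.664  0.1087 0.1557] open mm 11.9 Ftool [1.4 0.6 0.5] q [ 0.18  0.49  1.53 -0.5   1.35 -0.85]
along AX from KT(in) 9.1
target [0.6622 0.1047 0.159 ] (array([-0.014, -0.109,  0.001]), array([-0.12,  0.12, -0.05]))
seat rel neck mm: along DV 45.5, lat(AXxDV) 0.1, ax -0.8
(560, 490, 3)
(500, 700, 3)
```

View pics/s17.png

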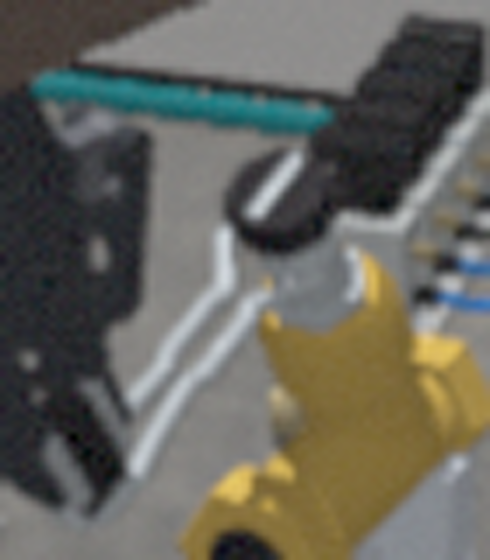

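View pics/t17.png

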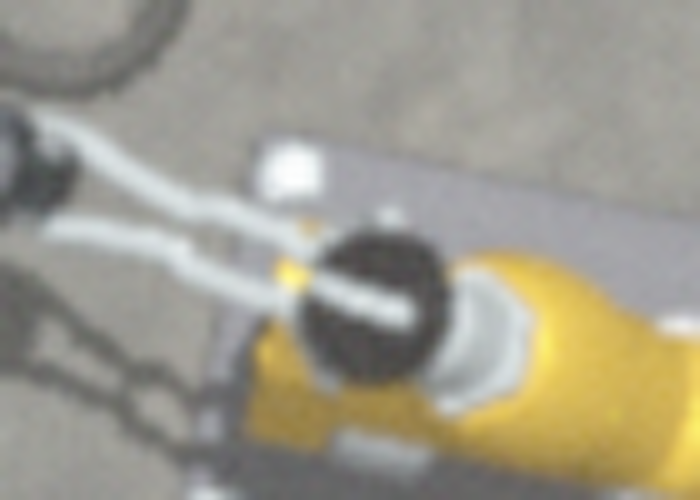

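drive_tool --series '[[[0,-0.08,0],[0,0,0]],[[0,-0.08,0],[0,0,0]],[[0,0,0],[0,0,0]]]'

```text
time: 14.1
eef_pos: [0.661, 0.1024, 0.1594]
tcp_rot: [-0.058, 0.671, -0.308, 0.672]
contact_force: [-0.3, -0.3, -0.7]
opening: 0.14
```

```bash
python3 m.py; python3 t.py .03 .0
```

```text
14.1 [0.661  0.1024 0.1594] open mm 11.9 Ftool [ 0.8 -0.  -0.2] q [ 0.17  0.48  1.54 -0.5   1.35 -0.86]
along AX from KT(in) 8.9
target [0.6589 0.0966 0.1639] (array([-0.018, -0.153,  0.007]), array([-0.08,  0.11, -0.06]))
seat rel neck mm: along DV 37.7, lat(AXxDV) 0.4, ax -1.0
```

drive_tool --series '[[[-0.02,-0.09,0],[0,0,0]],[[0,-0.09,0],[0,0,0]],[[0,-0.05,0],[0,0,0]]]'

```text
time: 14.4
eef_pos: [0.6577, 0.0947, 0.1654]
tcp_rot: [-0.056, 0.671, -0.306, 0.673]
contact_force: [2.2, 4.4, -3.4]
opening: 0.142
```

```bash
python3 m.py; python3 t.py .02 .0
```

```text
14.4 [0.6577 0.0947 0.1654] open mm 12.1 Ftool [0.6 5.9 0.2] q [ 0.16  0.46  1.56 -0.5   1.34 -0.88]
along AX from KT(in) 10.0
target [0.6555 0.0886 0.1689] (array([ 0.003, -0.146,  0.007]), array([-0.03,  0.19, -0.37]))
seat rel neck mm: along DV 27.4, lat(AXxDV) 0.3, ax -0.2
```

drive_tool --series '[[[0,-0.1,0],[0,0,0]],[[0,-0.15,0],[0,0,0]]]'

```text
time: 14.6
eef_pos: [0.6536, 0.0856, 0.1709]
tcp_rot: [-0.056, 0.671, -0.304, 0.674]
contact_force: [1.4, 3.3, -3.0]
opening: 0.142
```

```bash
python3 m.py; python3 t.py .02 .0
```

```text
14.6 [0.6536 0.0856 0.1709] open mm 12.1 Ftool [ 0.9  4.6 -0. ] q [ 0.15  0.44  1.58 -0.5   1.34 -0.89]
along AX from KT(in) 9.9
target [0.6555 0.0886 0.1689] (array([0.003, 0.081, 0.011]), array([ 0.05,  0.25, -0.57]))
seat rel neck mm: along DV 16.2, lat(AXxDV) 0.4, ax -0.5
```

drive_tool --series '[[[0,-0.09,0],[0,0.2,-0.4]],[[0,-0.09,0],[0,0,0]],[[0,-0.07,0],[0,0,0]]]'

```text
time: 14.9
eef_pos: [0.6491, 0.0742, 0.1781]
tcp_rot: [-0.058, 0.672, -0.307, 0.672]
contact_force: [1.3, -0.3, -0.1]
opening: 0.142
```

```bash
python3 m.py; python3 t.py .0 .0
```

```text
14.9 [0.6491 0.0742 0.1781] open mm 12.1 Ftool [0.1 0.2 1.3] q [ 0.13  0.42  1.59 -0.51  1.34 -0.9 ]
along AX from KT(in) 10.1
target [0.6488 0.0725 0.1787] (array([ 0.006, -0.034,  0.006]), array([ 0.03,  0.08, -0.12]))
seat rel neck mm: along DV 1.8, lat(AXxDV) 0.2, ax 0.2
```

drive_tool --series '[[[0,-0.06,0],[0,0,0]],[[0,-0.06,0],[0,0,0]]]'

```text
time: 15.1
eef_pos: [0.6477, 0.0709, 0.1805]
tcp_rot: [-0.055, 0.672, -0.304, 0.673]
contact_force: [5.5, 10.4, -6.2]
opening: 0.142
```

```bash
python3 m.py; python3 t.py .0 .0
```

```text
15.1 [0.6477 0.0709 0.1805] open mm 12.1 Ftool [-0.1 13.3  1.1] q [ 0.13  0.41  1.6  -0.5   1.34 -0.91]
along AX from KT(in) 10.4
target [0.6488 0.0725 0.1787] (array([0.013, 0.052, 0.007]), array([-0.01,  0.11, -0.58]))
seat rel neck mm: along DV -2.4, lat(AXxDV) 0.3, ax 0.0
```

drive_tool --series '[[[0,0.03,0],[0,0,-0.4]],[[0,0,0],[0,0,0]],[[0,0,0],[0,0,0]]]'

```text
time: 15.4
eef_pos: [0.6481, 0.0718, 0.18]
tcp_rot: [-0.058, 0.671, -0.307, 0.672]
contact_force: [1.7, 1.6, -1.3]
opening: 0.141
```

```bash
python3 m.py; python3 t.py .0 .0;  python3 - <<'E'
from h import *
S=cam("side");T=cam("top")
g=lambda c: np.clip((c["img"].astype(float)/255)**.6*255,0,255).astype(np.uint8)
crop(g(S),190,130,260,210,"s18.png",7)
crop(g(T),225,150,295,200,"t18.png",10)
E
```

```text
15.4 [0.6481 0.0718 0.18  ] open mm 11.9 Ftool [0.2 2.5 0.9] q [ 0.13  0.41  1.59 -0.51  1.34 -0.9 ]
along AX from KT(in) 10.5
target [0.6488 0.0725 0.1787] (array([0.014, 0.03 , 0.006]), array([-0.02,  0.13, -0.13]))
seat rel neck mm: along DV -1.5, lat(AXxDV) 0.3, ax 0.6
(560, 490, 3)
(500, 700, 3)
```

View pics/s18.png

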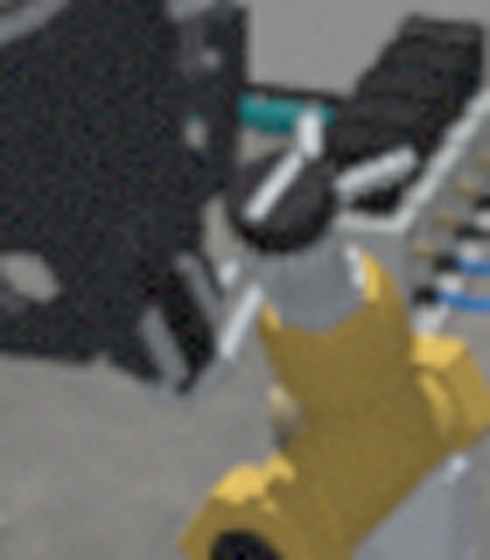

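View pics/t18.png

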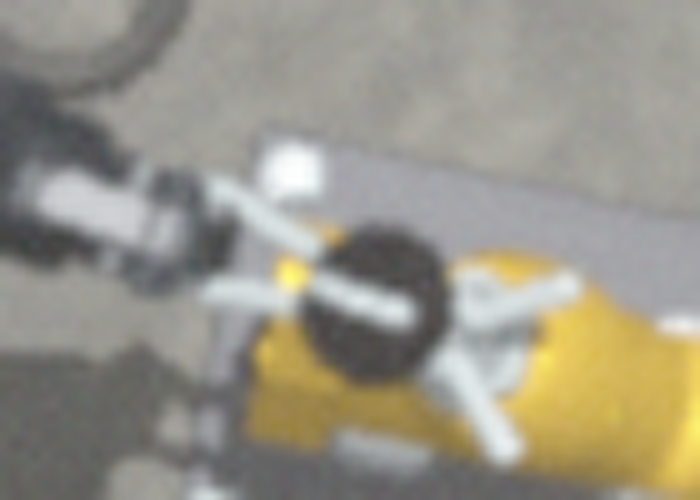

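drive_tool --series '[[[0,0.04,0],[0,0,-0.1]],[[0,0,0],[0,0,0]]]'

```text
time: 15.7
eef_pos: [0.6484, 0.0722, 0.1796]
tcp_rot: [-0.059, 0.671, -0.309, 0.671]
contact_force: [1.7, 2.5, -2.3]
opening: 0.137
```

```bash
python3 m.py; python3 t.py .0 .0
```

```text
15.7 [0.6484 0.0722 0.1796] open mm 11.7 Ftool [0.6 3.7 0.6] q [ 0.13  0.42  1.59 -0.51  1.35 -0.9 ]
along AX from KT(in) 10.4
target [0.6488 0.0725 0.1787] (array([0.012, 0.016, 0.004]), array([-0.04,  0.09,  0.18]))
seat rel neck mm: along DV -0.9, lat(AXxDV) 0.2, ax 0.8
```

drive_tool --series '[[[0,0.05,0],[0,0,0]],[[0,0.05,0],[0,0,0]]]'

```text
time: 15.9
eef_pos: [0.6494, 0.0741, 0.1782]
tcp_rot: [-0.061, 0.672, -0.312, 0.669]
contact_force: [-1.3, -3.7, 1.3]
opening: 0.141
```

```bash
python3 m.py; python3 t.py .0 .0
```

```text
15.9 [0.6494 0.0741 0.1782] open mm 12.0 Ftool [ 0.9 -4.1  0.1] q [ 0.14  0.42  1.58 -0.52  1.35 -0.9 ]
along AX from KT(in) 10.2
target [0.6488 0.0725 0.1787] (array([ 0.009, -0.035,  0.   ]), array([-0.09, -0.  ,  0.58]))
seat rel neck mm: along DV 1.5, lat(AXxDV) 0.1, ax 1.0
```

drive_tool --series '[[[0.01,-0.04,0],[0,0,0.5]],[[0,0,0],[0,0,0]],[[0,0,0],[0,0,0]]]'

```text
time: 16.2
eef_pos: [0.6488, 0.0725, 0.1785]
tcp_rot: [-0.057, 0.672, -0.308, 0.671]
contact_force: [0.6, 1.0, -0.9]
opening: 0.143
```

```bash
python3 m.py; python3 t.py .0 .0
```

```text
16.2 [0.6488 0.0725 0.1785] open mm 12.2 Ftool [0.2 1.5 0.2] q [ 0.13  0.42  1.59 -0.51  1.34 -0.9 ]
along AX from KT(in) 9.6
target [0.6488 0.0725 0.1787] (array([-0.004, -0.002,  0.   ]), array([-0.09, -0.  , -0.03]))
seat rel neck mm: along DV 0.1, lat(AXxDV) 0.1, ax -0.2
```

drive_tool --series '[[[0,0,0],[0,0,0]],[[0,0,0],[0,0,0]],[[0,0,0],[0,0,0]]]' --grip -0.4 --newtons 20

```text
time: 16.5
eef_pos: [0.6488, 0.0729, 0.1787]
tcp_rot: [-0.057, 0.672, -0.308, 0.671]
contact_force: [0.3, -0.2, -1.3]
opening: 0.302
```

```bash
python3 m.py; python3 t.py .0 .0
```

```text
16.5 [0.6488 0.0729 0.1787] open mm 25.6 Ftool [1.2 0.6 0.3] q [ 0.13  0.42  1.59 -0.51  1.34 -0.9 ]
along AX from KT(in) 9.9
target [0.6488 0.0725 0.1787] (array([ 0.003, -0.006,  0.003]), array([-0.12, -0.01, -0.08]))
seat rel neck mm: along DV 0.3, lat(AXxDV) 0.3, ax 0.1
```

drive_tool --series '[[[-0.15,0,0],[0,0,0]],[[-0.25,0,0],[0,0,0]],[[-0.35,0,0],[0,0,0]],[[-0.4,0,0],[0,0,0]],[[-0.4,0.1,0],[0,0,0]]]'

```text
time: 17.0
eef_pos: [0.657, 0.1164, 0.246]
tcp_rot: [-0.057, 0.673, -0.309, 0.67]
contact_force: [-0.3, -0.1, 0.1]
opening: 0.301
```

```bash
python3 m.py; python3 t.py .0 .0
```

```text
17.0 [0.657  0.1164 0.246 ] open mm 25.6 Ftool [-0.  -0.2 -0.2] q [ 0.19  0.4   1.48 -0.48  1.48 -0.91]
along AX from KT(in) 90.4
target [0.6488 0.0725 0.1787] (array([ 1.612, -0.097,  0.027]), array([-0.1 , -0.23,  0.02]))
seat rel neck mm: along DV 4.9, lat(AXxDV) 1.2, ax 80.6
```

Clear of the tab; back away further to see the result.

drive_tool --series '[[[-0.5,0.3,-0.1],[0,0,0]],[[-0.4,0.6,-0.3],[0,0,0]],[[-0.3,0.6,-0.4],[0,0,0]],[[-0.2,0.6,-0.5],[0,0,0]],[[0,0,0],[0,0,0]]]'

```text
time: 17.5
eef_pos: [0.6406, 0.266, 0.2616]
tcp_rot: [-0.053, 0.669, -0.307, 0.675]
contact_force: [-0.0, -0.0, 0.0]
opening: 0.301
```

```bash
python3 m.py; python3 - <<'E'
from h import *
S=cam("side");T=cam("top")
g=lambda c: np.clip((c["img"].astype(float)/255)**.6*255,0,255).astype(np.uint8)
crop(g(S),190,120,270,210,"s19.png",6)
crop(g(T),225,150,295,200,"t19.png",10)
cv2.imwrite("pics/t20.png",T["img"][:,:,::-1])
E
```

```text
17.5 [0.6406 0.266  0.2616] open mm 25.6 Ftool [ 0. -0.  0.] q [ 0.39  0.49  1.34 -0.43  1.61 -0.76]
along AX from KT(in) 175.9
(540, 480, 3)
(500, 700, 3)
```

View pics/s19.png

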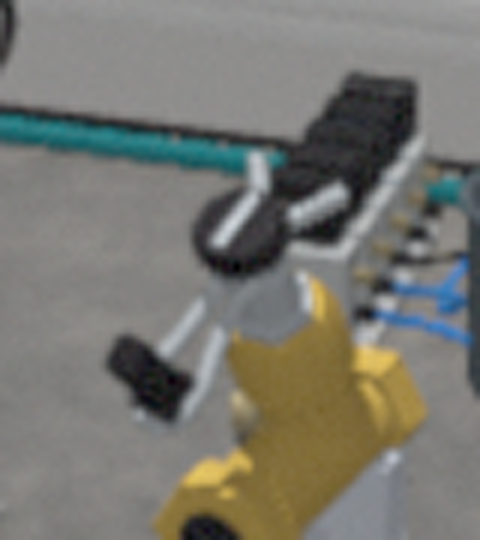

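View pics/t19.png

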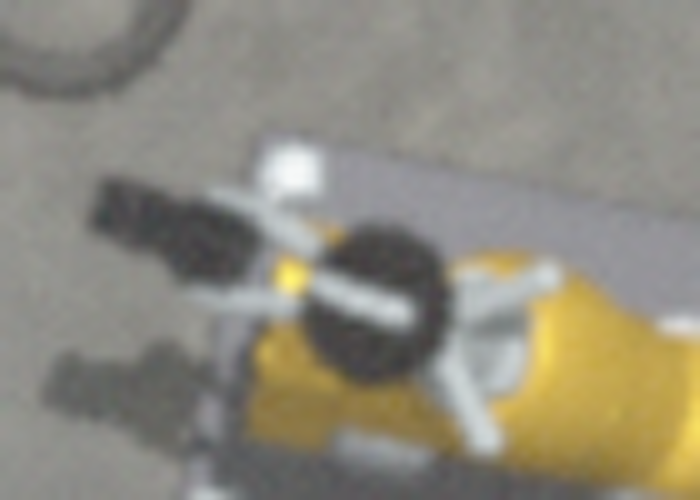

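View pics/t20.png

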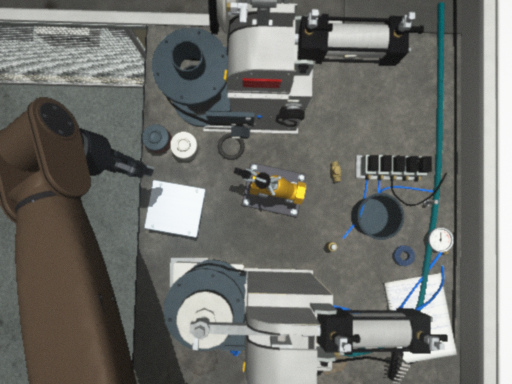

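```bash
cat > tips.py <<'E'
from h import *
import pickle; T,S=pickle.load(open("cams.pkl","rb"))
LV=np.cross(AXV,DV)
def c(u,k,o): return (np.array(u)+.5)/k-.5+np.array(o)
def rep(n,a,ka,oa,b,kb,ob):
    X,e=tri(T,c(a,ka,oa),S,c(b,kb,ob)); d=X-NK; print(n,X.round(4),round(e,4),"DV,lat,ax",(1000*np.array([d@DV,d@LV,d@AXV])).round(1)); return X
E
python3 - <<'E'
from tips import *
o=(225,150)
for n,a,b in(("18up",(575,284),(312,120)),("18lo",(515,450),(408,158))): rep(n,a,10,o,b,7,(190,130))
for n,a,b in(("19up",(555,272),(258,160)),("19lo",(490,440),(340,190)),): rep(n,a,10,o,b,6,(190,120))
E
python3 - <<'E'
from h import *
S=cam("side");T=cam("top")
crop(S["img"],200,135,255,195,"s21.png",10)
crop(T["img"],230,160,290,200,"t21.png",13)
E
```

```text
18up [ 0.6328 -0.0219  0.2098] 0.0018 DV,lat,ax [-37.5 -19.4   1.2]
18lo [ 0.5972 -0.0099  0.2067] 0.0011 DV,lat,ax [-38.3  18.2   1.1]
19up [ 0.6349 -0.0173  0.2125] 0.0019 DV,lat,ax [-34.5 -20.2   6. ]
19lo [ 0.5991 -0.0042  0.2109] 0.0008 DV,lat,ax [-35.2  18.    7.8]
(600, 550, 3)
(520, 780, 3)
```

View pics/s21.png

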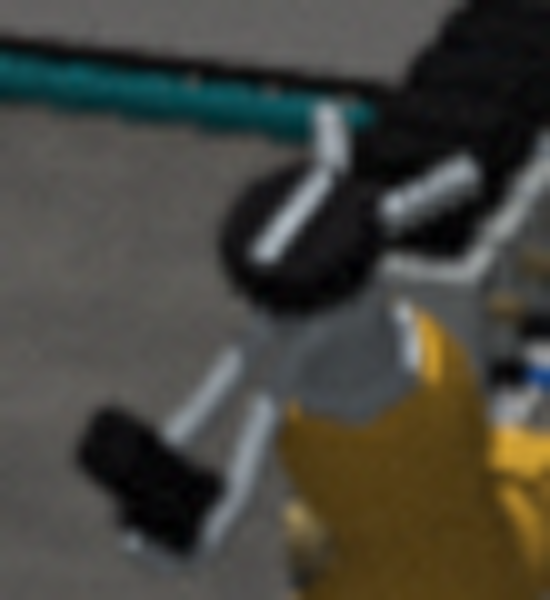

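View pics/t21.png

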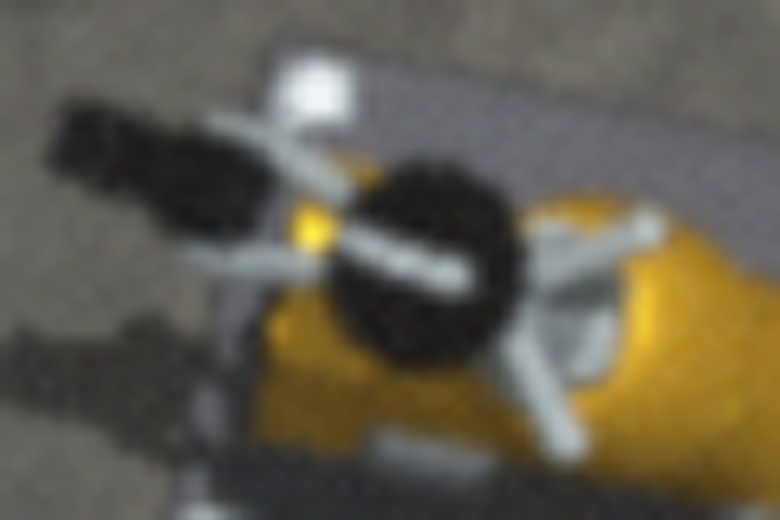

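```bash
python3 -c "
from plant import ctrl
print(ctrl.sign_off()); print(ctrl.get_state()['time'])"
```

```text
the job is handed in; nothing more can be done
None
the job is handed in; nothing more can be done
```

I pulled the stem out to its hard stop and pushed the clip sideways over the neck until it snapped home. I then let go and backed the robot clear, and handed in at about 18 s of the 69 s allowed.

**Stem:** it started about 3 mm out and moved 6 mm more, then stopped dead. I pulled on to about 22 N and it went no further. A camera fit gave 9.2 mm of the 9.5 mm travel, which is within calibration error. The bar on the knob had not moved in the last pictures.

**Fitting the clip:** I aligned it to the bar on the knob, which lay about 0.18 rad off the y axis.
- The bulges met the neck 27 mm before home at about 6 N. The highest push I read was under 14 N.
- After they rode over, the force fell to nearly zero, and the clip hit a hard stop about 2.4 mm past home.
- A gentle 4 N tug back was held.

**After release:** the pictures show the clip on the neck with its tips through, its legs not spread and its seat within about 1 mm of home.

**One disagreement:** once released, the clip tilted about 10° in the gap, tail down, so its axis is not exactly parallel to the stem's. The 7 mm clip has play in the 11.5 mm gap, so I left it.

**Surroundings:** the tee and coupler are where they were in the first pictures.

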